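# Put both flat scrapers home in their own slanted racks

## Robot

A 7-joint arm with a two-finger parallel gripper is mounted at the origin on the work surface. World frame = base frame: x ahead of the robot, y to its left, z up, the work surface at z = 0. Lengths are in m, angles in rad, forces in N, time in s.
With the tool pointing down it reaches from about 0.4 to 0.85 m from the base axis. Payload 4.5 kg.
Tool frame: the origin (TCP) lies at the very end of the fingers, on their centre line; the grasp point (between the pads) lies 19 mm behind it; y points along the fingers, x is the direction in which the jaws open and shut, and the axes are right-handed (so a half turn about y gives the same grasp; the last joint's range is limited). The gripper opens to 88 mm and grips with 3 to 60 N. Pads are 18 mm wide; open, the fingers measure 123 mm over their backs; the gripper's body (75 mm by 187 mm) begins 45 mm behind the grasp point.
Start: joints at [1.165, 0.689, -0.195, 1.565, 0.157, 0.902, -0.215], TCP at [0.266, -0.566, 0.239] pointing down, gripper open.
Joint ranges: [-3.01, 3.01], [-0.46, 2.08], [-1.47, 1.51], [0.13, 2.56], [-1, 4.14], [0.04, 2.09], [-2.66, 2.66]. Speed limits (rad/s): [2.57, 2.57, 3.14, 3.14, 3.14, 3.14, 3.14].

## Interface

Orientations are given as a unit quaternion [x, y, z, w].
In Python, from plant import r gives the robot as it stands.
- The arm moves only by the shell command python3 -m inch 'ROWS' [OPENING] [FORCE]. ROWS is JSON, a list of rows, each a list of 6 numbers: the shift along the tool's x, y, z in mm, then the turn, a rotation vector about the tool's x, y, z in rad. In form: [[x, y, z, ax, ay, az], ...]. A call has 1 to 12 rows; each row shifts and turns the commanded pose from where the row before left it, along the tool's axes as they then stand; what a row does not reach is not made up. A row lasts 1/12 s, in which the tool goes at most 41.7 mm and 7.16 degrees, less where a joint would pass 70% of its speed; a pose out of reach is approached as far as the arm can. A call is refused whole if a number of a shift passes 41.7 or a number of a turn 0.125, either way. A call with a gripper value outside its range is refused whole. OPENING is the finger opening in mm, from 0 to 88.1, set as the call begins (- or left out, the last holds). The fingers move at their own pace and stop on an object; FORCE is the grip in N (left out, the last holds). Time passes only in rows, so rows that do not move let the fingers close. It gives the time, the measured TCP pose, the force and the opening at its end, in the units of the state.
- r.get_state(): the state, without advancing time (a new reading comes with each control period).
- r.snapshot(name): name is "scene" or "side" or "wrist"; returns a dict with "img" (384x512x3 uint8, red, green, blue), "range_z" (384x512 float32, m along the optical axis (not along the pixel's ray), 0 where there is no reading), "mtx" (3x3 intrinsics, pixels), "camera_from_world" (4x4, takes a point from world to camera coordinates); the wrist camera has in their place "tool_from_camera" (4x4, takes a point from camera to tool coordinates, whose origin is the TCP and whose axes are the tool frame's). Camera axes: x right, y down, z forward; pixel columns grow to the right and rows downward; lengths in m; the calibration is good to about 2 mm. A picture is of the moment at which its call begins: read the wrist's pose just before it.
- r.finish_job(): hands the job in, once; it reports no verdict.
The state is a dict: "clock": time; "q": joint angles; "qd": joint speeds; "joint_torque": joint torques, N m; "tool_pos": TCP position; "eef_rot": TCP orientation; "contact_force": force on the tool from outside, world axes, zero at the start; "moment": the same for the moment, N m; "opening": opening from 0.0 (shut) to 1.0 (fully open).
Only numpy, scipy, OpenCV 4.12 (cv2) and the standard library are available. Lean on these libraries where they do the work, as an engineer would, in place of code of your own. Each camera call takes 0.05 s, during which the arm holds its last target.

## Task

The yellow-handled narrow scraper has been left in the green rack's wide slot. First slide it blade down into the yellow rack's slot, then take the green-handled wide scraper from the grey stand and slide it into the green rack's slot, both pushed fully home until the handle's shoulder sits on the block, and let go. Leave the gear arbor, pinion, bushing and collar where they stand.

Things in the scene. Friction and masses are not known exactly. Their poses are not given: they have to be found in the camera images.
- wide_scraper: Wide flat scraper, green handle. Steel blade 4 mm thick, 40 wide, 60 long; straight handle in line with it, 18 mm thick, 26 wide, 85 long. Origin at the shoulder where they meet, on the centre line; z up the handle (blade z -60 to 0, handle 0 to 85), x thickness, y width. Alike both ways round. About 0.12 kg. Starts upright in the grey stand, in to the shoulder.
- narrow_scraper: Narrow flat scraper, yellow handle. Steel blade 4 mm thick, 26 wide, 60 long; straight handle in line with it, 18 mm thick, 26 wide, 85 long. Origin at the shoulder where they meet, on the centre line; z up the handle (blade z -60 to 0, handle 0 to 85), x thickness, y width. Alike both ways round. About 0.12 kg. Starts in the green rack's slot, in to the shoulder, leaning with it.
- wide_rack: Base plate of the green rack, 90 mm (x) by 88 mm (y) by 10 mm, painted green, fixed; origin under its centre on the table, z up, -x its front. The slanted slot block stands on it between two aluminium cheeks 52 mm high; its mouth is 25 mm in front of the origin.
- wide_rack_slot: Slanted block of the green rack, 40 x 64 x 68 mm. Origin: centre of the slot's mouth in its top face, 79 mm up. z points out along the slot, leaning 30 deg from vertical to the rack's -x; x slot thickness, y width. Slot 7 x 44 mm, 63 deep, 2 mm chamfer. The handle stops on the top face: home is scraper origin here, z axes parallel, x axes parallel (either way round).
- narrow_rack: Base plate of the yellow rack, 90 mm (x) by 88 mm (y) by 10 mm, painted yellow, fixed; origin under its centre on the table, z up, -x its front. The slanted slot block stands on it between two aluminium cheeks 52 mm high; its mouth is 25 mm in front of the origin.
- narrow_rack_slot: Slanted block of the yellow rack, 40 x 49 x 68 mm. Origin: centre of the slot's mouth in its top face, 80 mm up. z points out along the slot, leaning 24 deg from vertical to the rack's -x; x slot thickness, y width. Slot 7 x 29 mm, 63 deep, 2 mm chamfer. The handle stops on the top face: home is scraper origin here, z axes parallel, x axes parallel (either way round).
- stand: Grey plastic upright block, 56 mm (x) by 70 mm (y) by 70 mm high, fixed; origin under its centre on the table. In its top is an upright slot 9 mm (x) by 46 mm (y), 64 mm deep.
- arbor: Loose bystander: upright steel shaft 122 mm high, 14 mm across, on a dark disc base 76 mm across, carrying a steel spur gear (76 mm over the teeth, from 14 to 32 mm high) and a white nylon pinion (44 mm across, up to 62 mm high). Origin under its centre. 0.9 kg.
- pinion: Loose bystander: white nylon pinion lying flat, 44 mm across, 22 mm high. Origin under its centre.
- bushing: Loose bystander: bronze bushing standing on end, 32 mm across, 35 mm high. Origin under its centre.
- collar: Loose bystander: black steel shaft collar lying flat, 42 mm across, 16 mm high. Origin under its centre.
Things that resemble listed ones, but are neither listed nor needed, are in the scene too. Of the things shaped like the wide_scraper, the green one is meant.

How it is judged:
On the way, in this order (a step that is already met when the one before it is completed fails the run):
1. the narrow scraper is fully home in the yellow rack's slot and let go (z of narrow_scraper in the frame of narrow_rack_slot between -0.004 and 0.004 m and x of narrow_scraper in the frame of narrow_rack_slot between -0.005 and 0.005 m and y of narrow_scraper in the frame of narrow_rack_slot between -0.006 and 0.006 m and angle between the z axis of narrow_scraper and the z axis of narrow_rack_slot, either way round below 0.16 rad and linear speed of narrow_scraper below 0.02 m/s and contact force between the fingers and narrow_scraper below 0.05 N), for 0.2 s.
2. the wide scraper is fully home in the green rack's slot and let go, the narrow one still home (z of wide_scraper in the frame of wide_rack_slot between -0.004 and 0.004 m and x of wide_scraper in the frame of wide_rack_slot between -0.005 and 0.005 m and y of wide_scraper in the frame of wide_rack_slot between -0.006 and 0.006 m and angle between the z axis of wide_scraper and the z axis of wide_rack_slot, either way round below 0.16 rad and linear speed of each of wide_scraper, narrow_scraper below 0.02 m/s and z of narrow_scraper in the frame of narrow_rack_slot between -0.004 and 0.004 m and x of narrow_scraper in the frame of narrow_rack_slot between -0.005 and 0.005 m and y of narrow_scraper in the frame of narrow_rack_slot between -0.006 and 0.006 m and angle between the z axis of narrow_scraper and the z axis of narrow_rack_slot, either way round below 0.16 rad and contact force between the fingers and wide_scraper below 0.05 N), for 0.2 s.
At the end, for the whole second after the job is handed in: Both scrapers are at rest in their own racks: each shoulder within 4 mm of the slot's mouth along the slot, within 5 mm across its thickness and 6 mm across its width, and the scraper's axis within 0.16 rad of the slot's. Each bystander is within 20 mm of where it stood (z of narrow_scraper in the frame of narrow_rack_slot between -0.004 and 0.004 m and x of narrow_scraper in the frame of narrow_rack_slot between -0.005 and 0.005 m and y of narrow_scraper in the frame of narrow_rack_slot between -0.006 and 0.006 m and angle between the z axis of narrow_scraper and the z axis of narrow_rack_slot, either way round below 0.16 rad and linear speed of each of narrow_scraper, wide_scraper below 0.02 m/s and z of wide_scraper in the frame of wide_rack_slot between -0.004 and 0.004 m and x of wide_scraper in the frame of wide_rack_slot between -0.005 and 0.005 m and y of wide_scraper in the frame of wide_rack_slot between -0.006 and 0.006 m and angle between the z axis of wide_scraper and the z axis of wide_rack_slot, either way round below 0.16 rad and distance of each of arbor, pinion, bushing, collar from where it was at the start of the episode below 0.02 m); the robot touches nothing.
It fails at once if the gear arbor is pushed more than 20 mm or tipped over (distance of arbor from where it was at the start of the episode above 0.02 m or angle between arbor's own z axis and vertical above 0.4 rad).
It fails at once if the nylon pinion is pushed more than 20 mm or tipped over (distance of pinion from where it was at the start of the episode above 0.02 m or angle between pinion's own z axis and vertical above 0.4 rad).
It fails at once if the bronze bushing is pushed more than 20 mm or tipped over (distance of bushing from where it was at the start of the episode above 0.02 m or angle between bushing's own z axis and vertical above 0.4 rad).
It fails at once if the shaft collar is pushed more than 20 mm or tipped over (distance of collar from where it was at the start of the episode above 0.02 m or angle between collar's own z axis and vertical above 0.4 rad).
It also fails if it takes over 72 s, if anything falls off the work surface, if the arm or the gripper's body presses on something with over 40 N, if the wrist force passes 120 N, or if a joint passes its speed limit or range.

## Working session

There is one attempt and no reset: what is moved stays moved. The work goes in short steps, Python scripts to look and compute and a shell command to move; the robot and the scene stay as the last step left them, time stands still between calls to the robot, and variables do not carry over. Pictures are saved under pics/ and viewed, and the job is handed in when it is done.

```bash
ls -la; mkdir -p pics; python3 - <<'E'
from plant import r
import cv2,numpy as np
print(r.get_state())
for n in ("scene","side","wrist"):
    s=r.snapshot(n); cv2.imwrite(f"pics/{n}0.png",s["img"][:,:,::-1]); np.savez(f"pics/{n}0.npz",**s)
    print(n,s["mtx"].round(1).tolist(),[s[k].round(3).tolist() for k in s if "from" in k])
E
```

```text
total 12
drwxr-xr-x  3 agent agent 4096 Dec  7 13:59 .
drwxr-xr-x 23 root  root  4096 Dec  7 13:59 ..
drwxr-xr-x  2 agent agent 4096 Dec  7 13:59 pics
{'clock': 0.0, 'q': array([ 1.16478769,  0.68997089, -0.19450852,  1.56633919,  0.15730266,
        0.90251213, -0.21509861]), 'qd': array([ 3.58855624e-04,  3.50081219e-05,  6.66752629e-04,  2.32963138e-04,
       -5.35576271e-04,  1.56394981e-03,  2.45087413e-04]), 'joint_torque': array([-4.28046851e-04, -5.27561688e+01, -1.26665957e+00, -1.53428113e+01,
       -5.26303018e-02,  6.60761187e-03,  1.30760650e-04]), 'tool_pos': array([ 0.26578438, -0.56496965,  0.23791936]), 'eef_rot': array([-0.596738  ,  0.37944014, -0.37829229,  0.59734737]), 'contact_force': array([-0.46337194,  0.17528922,  0.21568677]), 'moment': array([0.00596499, 0.03042543, 0.02690574]), 'opening': 1.0008551762029947}
scene [[354.2, 0.0, 258.6], [0.0, 354.2, 196.0], [0.0, 0.0, 1.0]] [[[0.722, 0.691, 0.012, -0.412], [0.463, -0.472, -0.75, -0.218], [-0.513, 0.547, -0.661, 1.157], [0.0, 0.0, 0.0, 1.0]]]
side [[456.8, 0.0, 248.6], [0.0, 456.8, 189.8], [0.0, 0.0, 1.0]] [[[0.99, -0.138, -0.01, -0.587], [-0.074, -0.47, -0.88, 0.101], [0.117, 0.872, -0.476, 0.914], [0.0, 0.0, 0.0, 1.0]]]
wrist [[314.8, 0.0, 258.9], [0.0, 314.8, 190.0], [0.0, 0.0, 1.0]] [[[1.0, -0.0, -0.001, -0.0], [0.001, -0.307, 0.952, -0.146], [-0.001, -0.952, -0.307, 0.081], [0.0, 0.0, 0.0, 1.0]]]
```

View pics/scene0.png

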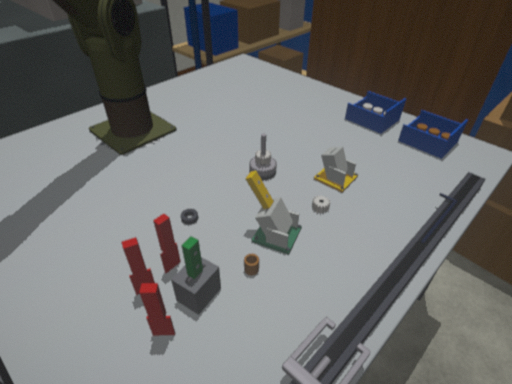

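View pics/side0.png

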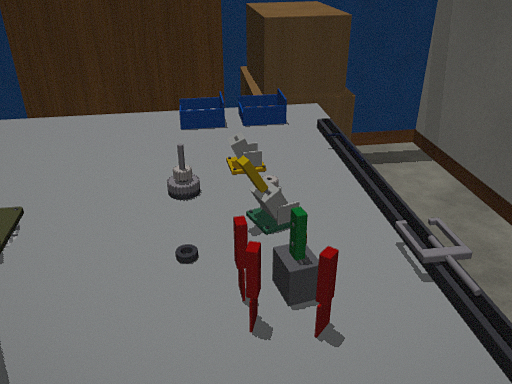

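View pics/wrist0.png

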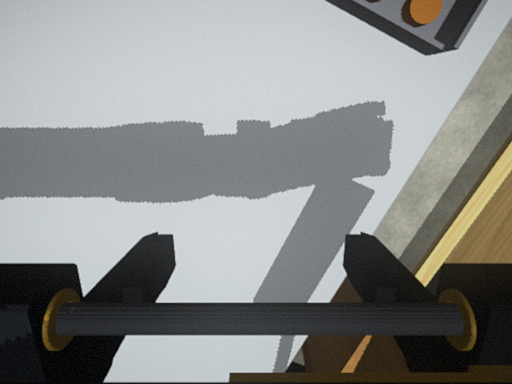

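The scene picture shows the yellow scraper (260,190) leaning in the green rack (277,230), the empty yellow rack (337,170) and the arbor (263,160). It also shows the collar (189,215), pinion (321,204), bushing (251,263), grey stand with the green scraper (195,270), and three red look-alikes at (165,240), (137,262) and (155,308). The green-handled one in the grey stand is the one meant.

```bash
cat > h.py <<'E'
import numpy as np,cv2
from scipy.spatial.transform import Rotation as R
def load(n): return dict(np.load(f"pics/{n}.npz"))
def pc(s,T=None):
    z=s["range_z"];v,u=np.mgrid[:384,:512];K=s["mtx"]
    P=np.stack([(u-K[0,2])/K[0,0]*z,(v-K[1,2])/K[1,1]*z,z],-1)
    if T is None: T=np.linalg.inv(s["camera_from_world"])
    W=P@T[:3,:3].T+T[:3,3]; W[z==0]=np.nan; return W
def proj(s,p,C=None):
    C=s["camera_from_world"] if C is None else C
    c=np.atleast_2d(p)@C[:3,:3].T+C[:3,3]; q=c@s["mtx"].T; return q[:,:2]/q[:,2:]
def toolT(st):
    T=np.eye(4);T[:3,:3]=R.from_quat(st["eef_rot"]).as_matrix();T[:3,3]=st["tool_pos"];return T
E
python3 - <<'E'
from h import *
for n in("scene0","side0"):
    s=load(n);W=pc(s)
    hsv=cv2.cvtColor(s["img"],cv2.COLOR_RGB2HSV)
    H,S,V=hsv[...,0].astype(int),hsv[...,1],hsv[...,2]
    ok=(~np.isnan(W[...,0]))&(W[...,2]<0.35)&(W[...,0]>.1)&(abs(W[...,1])<.9)
    print(n,'table z',np.nanmedian(W[200:350,100:130,2] if n=="scene0" else W[300:370,50:150,2]))
    for c,m in dict(yellow=(H>18)&(H<35)&(S>120),green=(H>50)&(H<90)&(S>100),red=((H<6)|(H>174))&(S>130)).items():
        k,l,st,ce=cv2.connectedComponentsWithStats((m&ok).astype(np.uint8))
        for i in range(1,k):
            if st[i,4]>60:
                p=W[l==i];print(c,st[i].tolist(),np.percentile(p,[2,50,98],axis=0).round(3).tolist())
E
python3 - <<'E'
from h import *
s=load("scene0");cv2.imwrite("pics/sceneA.png",cv2.resize(s["img"][130:330,110:370,::-1],None,fx=3,fy=3,interpolation=cv2.INTER_CUBIC))
s=load("side0");cv2.imwrite("pics/sideA.png",cv2.resize(s["img"][125:345,150:350,::-1],None,fx=2.7,fy=2.7,interpolation=cv2.INTER_CUBIC))
E
```

```text
scene0 table z -0.0024597679556341845
yellow [315, 169, 42, 22, 267] [[0.58, 0.208, 0.004], [0.638, 0.227, 0.007], [0.665, 0.287, 0.01]]
yellow [246, 171, 27, 37, 423] [[0.572, -0.047, 0.082], [0.601, -0.034, 0.122], [0.624, -0.012, 0.152]]
green [183, 237, 15, 14, 117] [[0.631, -0.256, 0.151], [0.641, -0.245, 0.153], [0.649, -0.232, 0.154]]
red [154, 214, 15, 12, 101] [[0.541, -0.252, 0.14], [0.55, -0.241, 0.142], [0.557, -0.229, 0.144]]
red [122, 238, 52, 96, 1223] [[0.553, -0.351, 0.011], [0.656, -0.334, 0.095], [0.672, -0.297, 0.144]]
side0 table z 0.0006756194729587994
yellow [226, 155, 42, 38, 646] [[0.572, -0.048, 0.002], [0.595, -0.035, 0.098], [0.661, 0.282, 0.154]]
green [247, 207, 60, 53, 1169] [[0.596, -0.258, 0.004], [0.633, -0.247, 0.096], [0.655, 0.002, 0.156]]
red [234, 216, 27, 116, 1713] [[0.538, -0.329, 0.008], [0.551, -0.311, 0.103], [0.568, -0.235, 0.146]]
red [315, 246, 23, 92, 1290] [[0.643, -0.354, 0.005], [0.654, -0.347, 0.094], [0.671, -0.329, 0.146]]
```

View pics/sceneA.png

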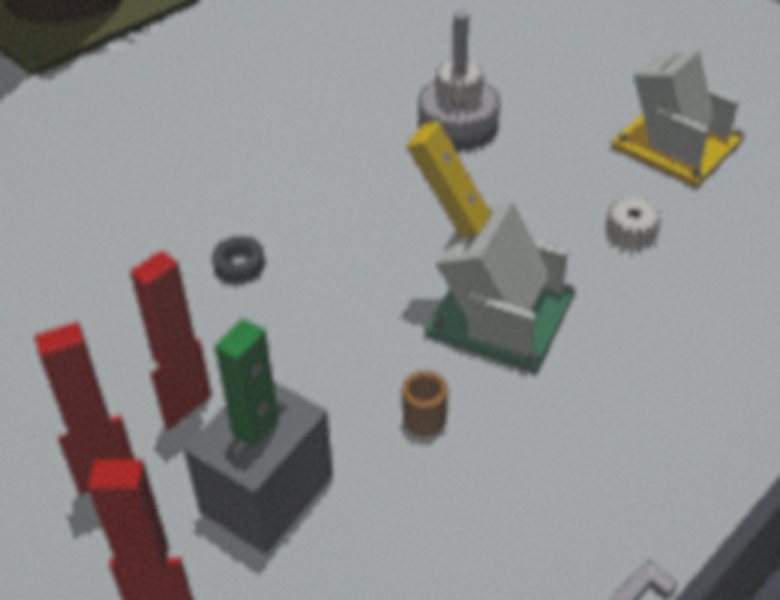

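View pics/sideA.png

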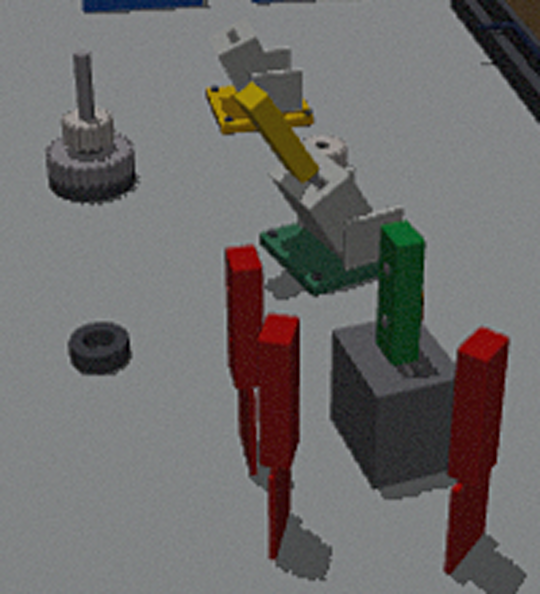

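The crops confirm it. The green-handled scraper stands in the grey stand: sceneA (245,385), sideA (402,290). The three red-handled ones stand free on their blades. The plate corners are visible, so I'll work out rough rack poses from them.

```bash
cat >> h.py <<'E'
def ray(s,uv,z,T=None):
    T=np.linalg.inv(s["camera_from_world"]) if T is None else T
    K=s["mtx"];d=T[:3,:3]@np.array([(uv[0]-K[0,2])/K[0,0],(uv[1]-K[1,2])/K[1,1],1.]);o=T[:3,3]
    return o+d*(z-o[2])/d[2]
E
python3 - <<'E'
from h import *
s=load("scene0")
c=lambda u,v:(110+u/3,130+v/3)
for n,l in dict(green=[(427,330),(537,368),(573,290)],yellow=[(613,143),(699,184),(743,133)]).items():
    P=[ray(s,c(*p),.01) for p in l]
    e1=P[1]-P[0];e2=P[2]-P[1]
    print(n,np.round(P,3).tolist(),'len',np.linalg.norm(e1).round(3),np.linalg.norm(e2).round(3),'ang',np.degrees([np.arctan2(e1[1],e1[0]),np.arctan2(e2[1],e2[0])]).round(1),'ctr',((P[0]+P[2])/2).round(3))
# bystanders
W=pc(s)
for n,(u,v,z) in dict(arbortop=(460,15,.122),pinion=(634,212,.022),bush=(425,387,.035),collar=(239,255,.016)).items():
    print(n,ray(s,c(u,v),z).round(3))
s2=load("side0");c2=lambda u,v:(150+u/2.7,125+v/2.7)
for n,(u,v,z) in dict(arbortop=(82,55,.122),pinion=(325,145,.022),collar=(100,340,.016),greentop=(402,232,.155)).items():
    print(n,ray(s2,c2(u,v),z).round(3))
for n,l in dict(green=[(262,238),(318,292)],yellow=[(208,90),(224,130),(313,118)]).items():
    print(n,[ray(s2,c2(*p),.01).round(3).tolist() for p in l])
E
```

```text
green [[0.622, -0.075, 0.01], [0.704, -0.046, 0.01], [0.674, 0.033, 0.01]] len 0.087 0.084 ang [ 19.8 110.8] ctr [ 0.648 -0.021  0.01 ]
yellow [[0.585, 0.202, 0.01], [0.673, 0.209, 0.01], [0.661, 0.298, 0.01]] len 0.088 0.09 ang [ 4.2 97.4] ctr [0.623 0.25  0.01 ]
arbortop [0.461 0.129 0.122]
pinion [0.661 0.128 0.022]
bush [ 0.672 -0.128  0.035]
collar [ 0.465 -0.127  0.016]
arbortop [0.458 0.126 0.122]
pinion [0.663 0.126 0.022]
collar [ 0.46  -0.129  0.016]
greentop [ 0.638 -0.244  0.155]
green [[0.589, -0.002, 0.01], [0.62, -0.084, 0.01]]
yellow [[0.574, 0.286, 0.01], [0.58, 0.194, 0.01], [0.666, 0.206, 0.01]]
```

```bash
python3 - <<'E'
from h import *
from plant import r
st=r.get_state();T=toolT(st);print(T.round(3))
s=load("wrist0");print(s["tool_from_camera"].round(3))
E
```

```text
[[ 0.426 -0.001  0.905  0.266]
 [-0.905  0.001  0.426 -0.565]
 [-0.001 -1.    -0.     0.238]
 [ 0.     0.     0.     1.   ]]
[[ 1.    -0.    -0.001 -0.   ]
 [ 0.001 -0.307  0.952 -0.146]
 [-0.001 -0.952 -0.307  0.081]
 [ 0.     0.     0.     1.   ]]
```

```bash
python3 -m inch '[[-12,-12,20,0,0,0],[-17,-12,34,0,0,0],[-17,-12,36,0,0,0],[-17,-12,36,0,0,0],[-17,-12,36,0,0,0],[-17,-12,36,0,0,0],[-17,-12,36,0,0,0],[-17,-10,36,0,0,0],[-17,-6,36,0,0,0],[-17,0,36,0,0,0],[-17,0,36,0,0,0],[-17,0,36,0,0,0]]' 88
```

```text
clock: 1.15
tool_pos: [0.5567, -0.2075, 0.3387]
eef_rot: [0.597, -0.379, 0.379, -0.597]
contact_force: [0.2, -0.2, 0.4]
opening: 1.0
```

```bash
python3 -m inch '[[-15,0,30,0,0,0],[-15,0,30,0,0,0],[-10,0,20,0,0,0],[0,0,0,0,0,0],[0,0,0,0,0,0]]'
python3 - <<'E'
from h import *
from plant import r
st=r.get_state();T=toolT(st);print(T.round(3))
s=r.snapshot("wrist");cv2.imwrite("pics/w1.png",s["img"][:,:,::-1]);np.savez("pics/w1.npz",T=T,**s)
E
```

```text
clock: 1.57
tool_pos: [0.6116, -0.1374, 0.3381]
eef_rot: [0.598, -0.378, 0.378, -0.598]
contact_force: [-1.1, -0.7, 0.8]
opening: 0.998
[[ 0.429 -0.001  0.903  0.612]
 [-0.903  0.     0.429 -0.137]
 [-0.001 -1.    -0.001  0.338]
 [ 0.     0.     0.     1.   ]]
```

View pics/w1.png

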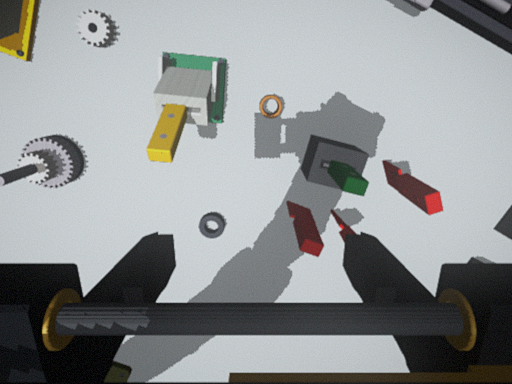

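The wrist view shows the green rack (193,88), the yellow handle in it with its end at (160,155), and the stand (335,160) with the green handle top at (358,186). The reds are at (430,200), (312,245) and (345,225). I'll crop closer.

```bash
python3 - <<'E'
from h import *
s=load("w1");i=s["img"][:,:,::-1]
cv2.imwrite("pics/w1a.png",cv2.resize(i[40:180,130:250],None,fx=5,fy=4.2,interpolation=cv2.INTER_CUBIC)[:600])
cv2.imwrite("pics/w1b.png",cv2.resize(i[120:220,280:400],None,fx=6,fy=6,interpolation=cv2.INTER_CUBIC))
E
```

```text
(no output)
```

View pics/w1a.png

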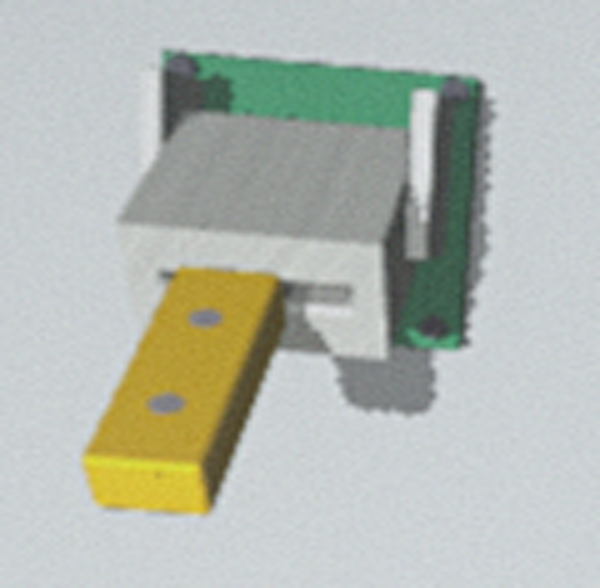

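View pics/w1b.png

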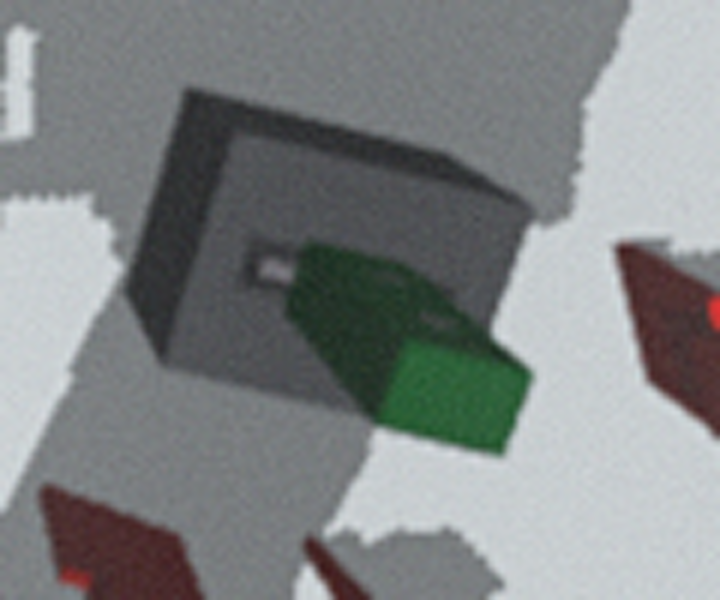

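```bash
cat >> h.py <<'E'
def wT(s): return s["T"]@s["tool_from_camera"]
E
python3 - <<'E'
from h import *
s=load("w1");T=wT(s);W=pc(s,T)
print('table',np.nanmedian(W[60:110,30:60,2]),np.nanmedian(W[60:110,430:500,2]))
b=lambda u,v:(280+u/6-.4,120+v/6-.4); a=lambda u,v:(130+u/5-.4,40+v/4.2-.4)
G=np.array([ray(s,b(*p),.155,T) for p in [(408,338),(532,375),(503,455),(378,418)]])
print('green top',G.round(4).tolist(),'edges',[np.linalg.norm(G[i]-G[(i+1)%4]).round(4) for i in range(4)],'c',G.mean(0).round(4))
w=(G[1]+G[2]-G[0]-G[3]);print('width ang',np.degrees(np.arctan2(w[1],w[0])))
S=np.array([ray(s,b(*p),.07,T) for p in [(232,130),(533,207),(163,362)]]);print('stand',S.round(4).tolist(),np.linalg.norm(S[1]-S[0]),np.linalg.norm(S[2]-S[0]),'c',((S[1]+S[2])/2).round(4),np.degrees(np.arctan2(*(S[1]-S[0])[1::-1])))
# green plate corners
P=np.array([ray(s,a(*p),.01,T) for p in [(165,50),(482,80),(465,347)]]);print('plate',P.round(4).tolist(),np.linalg.norm(P[1]-P[0]),np.linalg.norm(P[2]-P[1]),'c',((P[0]+P[2])/2).round(4),'angs',np.degrees(np.arctan2(*(P[1]-P[0])[1::-1])),np.degrees(np.arctan2(*(P[1]-P[2])[1::-1])))
# planes by depth within polygons
def plane(poly,f):
    m=np.zeros((384,512),np.uint8);cv2.fillPoly(m,[np.array([f(*p) for p in poly]).round().astype(int)],1)
    m=cv2.erode(m,np.ones((3,3)));p=W[m>0];p=p[~np.isnan(p[:,0])];c=np.median(p,0);q=p[np.abs(p[:,2]-c[2])<.1]
    c=q.mean(0);_,sv,V=np.linalg.svd(q-c);n=V[2]*np.sign(V[2][2]);return c,n,sv[2]/np.sqrt(len(q)),len(q)
def rp(uv,c,n):
    K=s["mtx"];d=T[:3,:3]@np.array([(uv[0]-K[0,2])/K[0,0],(uv[1]-K[1,2])/K[1,1],1.]);o=T[:3,3];return o+d*((c-o)@n)/(d@n)
hp=[(85,458),(208,462),(282,275),(178,268)]
c,n,e,k=plane(hp,a);print('handle face n',n.round(3),'tilt from vert',np.degrees(np.arccos(n[2])).round(1),'yaw',np.degrees(np.arctan2(n[1],n[0])).round(1),e,k)
H=np.array([rp(a(*p),c,n) for p in hp]);print(H.round(4).tolist(),[np.linalg.norm(H[i]-H[(i+1)%4]).round(4) for i in range(4)])
ax=(H[0]+H[1]-H[2]-H[3]);ax/=np.linalg.norm(ax);print('axis',ax.round(3),'tilt',np.degrees(np.arccos(ax[2])),'yaw',np.degrees(np.arctan2(-ax[1],-ax[0])))
bp=[(120,222),(385,240),(405,130),(185,115)]
c,n,e,k=plane(bp,a);print('block back face n',n.round(3),np.degrees(np.arccos(n[2])).round(1),'yaw',np.degrees(np.arctan2(n[1],n[0])).round(1),e,k)
B=np.array([rp(a(*p),c,n) for p in bp]);print(B.round(4).tolist(),[np.linalg.norm(B[i]-B[(i+1)%4]).round(4) for i in range(4)])
E
```

```text
table 0.0003689612672322373 -4.806558581973985e-05
green top [[0.6437, -0.2274, 0.155], [0.6473, -0.2513, 0.155], [0.6319, -0.2545, 0.155], [0.6283, -0.2301, 0.155]] edges [np.float64(0.0241), np.float64(0.0158), np.float64(0.0246), np.float64(0.0157)] c [ 0.6378 -0.2408  0.155 ]
width ang -81.45799611761325
stand [[0.6576, -0.2009, 0.07], [0.6712, -0.2695, 0.07], [0.6044, -0.2122, 0.07]] 0.06994210249159405 0.054433439359330454 c [ 0.6378 -0.2409  0.07  ] -78.81411233028243
plate [[0.6708, 0.0395, 0.01], [0.7, -0.0436, 0.01], [0.6179, -0.0738, 0.01]] 0.08806468790742288 0.08745805445601584 c [ 0.6444 -0.0171  0.01  ] angs -70.6454407759022 20.196101333766364
handle face n [0.804 0.286 0.522] tilt from vert 58.6 yaw 19.6 0.0005275074975785387 943
[[0.579, -0.0211, 0.1556], [0.5886, -0.0445, 0.1537], [0.6282, -0.0295, 0.0845], [0.6192, -0.0059, 0.0854]] [np.float64(0.0254), np.float64(0.0811), np.float64(0.0252), np.float64(0.0823)]
axis [-0.488 -0.185  0.853] tilt 31.44130081031361 yaw 20.723422372611967
block back face n [0.815 0.295 0.498] 60.1 yaw 19.9 0.00041188454596803836 1170
[[0.6256, 0.0105, 0.0877], [0.6482, -0.0488, 0.0859], [0.6768, -0.0332, 0.0299], [0.6557, 0.0216, 0.0319]] [np.float64(0.0635), np.float64(0.0648), np.float64(0.0587), np.float64(0.0643)]
```

```bash
cat >> h.py <<'E'
def slotR(yaw,tilt):
    y,t=np.radians([yaw,tilt]);f=np.array([np.cos(y),np.sin(y),0]);k=np.array([0,0,1.])
    Y=np.sin(t)*f-np.cos(t)*k; Z=np.cos(t)*f+np.sin(t)*k
    return np.stack([np.cross(Y,Z),Y,Z],1)
def go(p,Rt):
    "prints rotvec in tool axes, then shift(mm) in tool axes AFTER that turn"
    from plant import r
    st=r.get_state();T=toolT(st);rv=R.from_matrix(T[:3,:3].T@Rt).as_rotvec()
    print('clock',round(st['clock'],2),'pos',T[:3,3].round(4),'turn',rv.round(3),'shift after',(Rt.T@(np.array(p)-T[:3,3])*1e3).round(1),'F',st['contact_force'].round(1),'op',round(float(st['opening']),3))
E
python3 - <<'E'
from h import *
go([0.5606,-0.0409,0.181],slotR(20,30))
E
```

```text
clock 1.62 pos [ 0.6108 -0.1395  0.3382] turn [ 0.525  0.089 -0.023] shift after [-109.8  129.4  -90.3] F [ 0.3 -0.5  0.3] op 0.997
```

```bash
python3 -m inch '[[0,0,0,0.0875,0.0148,-0.004],[0,0,0,0.0875,0.0148,-0.004],[0,0,0,0.0875,0.0148,-0.004],[0,0,0,0.0875,0.0148,-0.004],[0,0,0,0.0875,0.0148,-0.004],[0,0,0,0.0875,0.0148,-0.004],[-30,0,-25,0,0,0],[-30,0,-25,0,0,0],[-30,0,-25,0,0,0],[-20,0,-15,0,0,0],[0,20,0,0,0,0],[0,10,0,0,0,0]]' 60
python3 - <<'E'
from h import *
from plant import r
go([0.5606,-0.0409,0.181],slotR(20,30))
st=r.get_state();T=toolT(st)
s=r.snapshot("wrist");cv2.imwrite("pics/w2.png",s["img"][:,:,::-1]);np.savez("pics/w2.npz",T=T,**s)
E
```

```text
clock: 2.62
tool_pos: [0.5131, -0.0598, 0.2712]
eef_rot: [-0.412, 0.291, -0.494, 0.708]
contact_force: [0.7, -0.7, 0.1]
opening: 0.683
clock 2.62 pos [ 0.5131 -0.0598  0.2712] turn [ 0.011 -0.001 -0.005] shift after [ -1.5 103.7  -0.8] F [ 0.7 -0.7  0.1] op 0.683
```

View pics/w2.png

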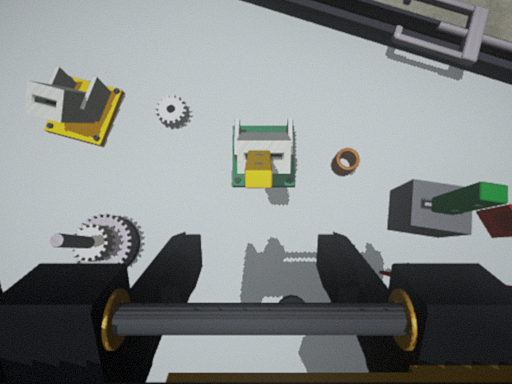

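The tilted view shows the yellow handle end at (258,178), centred between the fingers, and the yellow rack at (80,105) with its slot at (47,100). Next I'll crop the yellow rack and the handle.

```bash
python3 - <<'E'
from h import *
s=load("w2");i=s["img"][:,:,::-1]
cv2.imwrite("pics/w2a.png",cv2.resize(i[55:155,15:135],None,fx=6,fy=6,interpolation=cv2.INTER_CUBIC))
cv2.imwrite("pics/w2b.png",cv2.resize(i[110:200,220:310],None,fx=6,fy=6,interpolation=cv2.INTER_CUBIC))
E
```

```text
(no output)
```

View pics/w2a.png

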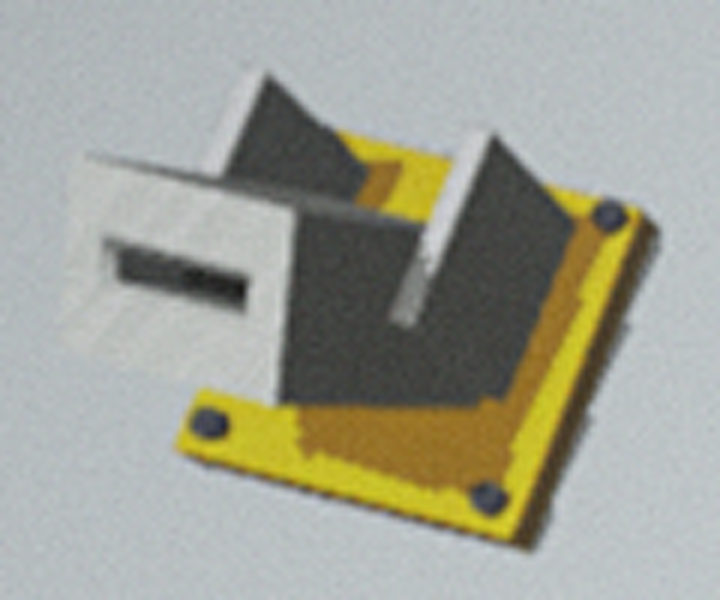

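View pics/w2b.png

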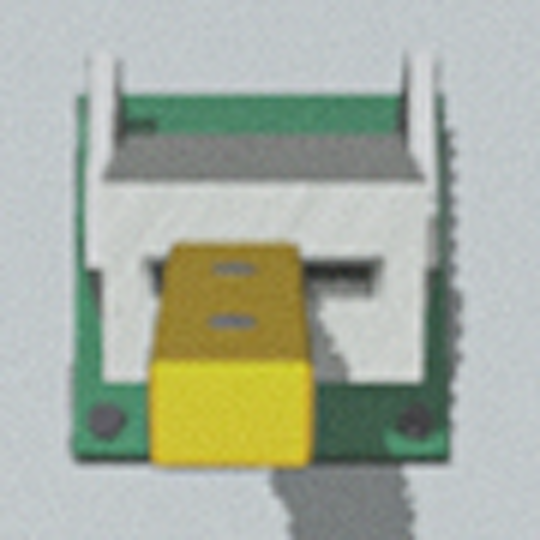

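```bash
cat >> h.py <<'E'
def rp(s,T,uv,c,n):
    K=s["mtx"];d=T[:3,:3]@np.array([(uv[0]-K[0,2])/K[0,0],(uv[1]-K[1,2])/K[1,1],1.]);o=T[:3,3];return o+d*((c-o)@n)/(d@n)
def plane(W,poly,f):
    m=np.zeros((384,512),np.uint8);cv2.fillPoly(m,[np.array([f(*p) for p in poly]).round().astype(int)],1)
    m=cv2.erode(m,np.ones((3,3)));p=W[m>0];p=p[~np.isnan(p[:,0])]
    c=p.mean(0);_,sv,V=np.linalg.svd(p-c);n=V[2]*np.sign(V[2][2]);return c,n
E
python3 - <<'E'
from h import *
s=load("w2");T=wT(s);W=pc(s,T)
a=lambda u,v:(15+u/6-.4,55+v/6-.4);b=lambda u,v:(220+u/6-.4,110+v/6-.4)
P=np.array([ray(s,a(*p),.01,T) for p in [(180,448),(512,540),(645,210)]]);print('Yplate',P.round(4).tolist(),np.linalg.norm(P[1]-P[0]),np.linalg.norm(P[2]-P[1]),'c',((P[0]+P[2])/2).round(4),np.degrees(np.arctan2(*(P[1]-P[0])[1::-1])),np.degrees(np.arctan2(*(P[2]-P[1])[1::-1])))
top=[(82,155),(295,208),(278,402),(62,345)]
c,n=plane(W,top,a);print('Ytop n',n.round(3),'tilt',np.degrees(np.arccos(n[2])).round(1),'yaw',np.degrees(np.arctan2(-n[1],-n[0])).round(1))
sl=[(103,240),(250,275),(245,312),(103,278)]
nn=slotR(5,24)[:,1]*-1
for q,l in(('blk',top),('slot',sl)):
  X=np.array([rp(s,T,a(*p),c,nn) for p in l]);print(q,X.round(4).tolist(),[np.linalg.norm(X[i]-X[(i+1)%4]).round(4) for i in range(4)],'c',X.mean(0).round(4))
w=X[1]+X[2]-X[0]-X[3];print('slot yaw',np.degrees(np.arctan2(w[1],w[0]))+90)
e=[(150,362),(312,362),(312,465),(152,463)]
n=-slotR(20,30)[:,1];c,n0=plane(W,e,b);print('end n',n0.round(3),n.round(3))
X=np.array([rp(s,T,b(*p),c,n) for p in e]);print(X.round(4).tolist(),[np.linalg.norm(X[i]-X[(i+1)%4]).round(4) for i in range(4)],'end c',X.mean(0).round(4),'origin',(X.mean(0)-.085*n).round(4))
P=np.array([ray(s,b(*p),.01,T) for p in [(77,95),(450,452),(75,452)]]);print('Gplate',P.round(4).tolist(),'c',((P[0]+P[1])/2).round(4),np.degrees(np.arctan2(*(P[0]-P[2])[1::-1])),np.degrees(np.arctan2(*(P[1]-P[2])[1::-1])))
c,n1=plane(W,[(105,185),(420,185),(420,240),(310,250),(300,240),(110,240)],b);tb=[(88,185),(425,185),(425,383),(105,383)]
X=np.array([rp(s,T,b(*p),c,n) for p in tb]);print('Gtop',n1.round(3),X.round(4).tolist(),[np.linalg.norm(X[i]-X[(i+1)%4]).round(4) for i in range(4)],X.mean(0).round(4))
E
```

```text
Yplate [[0.5714, 0.294, 0.01], [0.5776, 0.2082, 0.01], [0.6666, 0.2147, 0.01]] 0.08600810836146679 0.08926878240774172 c [0.619  0.2544 0.01  ] -85.83460532528937 4.181269124380757
Ytop n [-0.442  0.046  0.896] tilt 26.4 yaw -6.0
blk [[0.6107, 0.2789, 0.0872], [0.6149, 0.2323, 0.0872], [0.5789, 0.2288, 0.0712], [0.5749, 0.2773, 0.0712]] [np.float64(0.0468), np.float64(0.0396), np.float64(0.0486), np.float64(0.0392)] c [0.5948 0.2543 0.0792]
slot [[0.5968, 0.2718, 0.0808], [0.6001, 0.2393, 0.081], [0.5931, 0.2391, 0.0779], [0.5899, 0.2706, 0.0777]] [np.float64(0.0326), np.float64(0.0077), np.float64(0.0316), np.float64(0.0077)] c [0.595  0.2552 0.0793]
slot yaw 5.793366815312552
end n [-0.48  -0.191  0.856] [-0.47  -0.171  0.866]
[[0.5787, -0.0205, 0.1559], [0.5872, -0.0439, 0.1559], [0.5737, -0.0491, 0.1475], [0.5654, -0.0254, 0.1477]] [np.float64(0.025), np.float64(0.0167), np.float64(0.0251), np.float64(0.0164)] end c [ 0.5762 -0.0347  0.1518] origin [ 0.6162 -0.0202  0.0781]
Gplate [[0.6695, 0.0401, 0.01], [0.6167, -0.0727, 0.01], [0.587, 0.009, 0.01]] c [ 0.6431 -0.0163  0.01  ] 20.684245085630216 -70.04065901951114
Gtop [-0.474 -0.173  0.864] [[0.6238, 0.0129, 0.0887], [0.6462, -0.0488, 0.0887], [0.6141, -0.0617, 0.0687], [0.5921, -0.0011, 0.0688]] [np.float64(0.0656), np.float64(0.04), np.float64(0.0645), np.float64(0.04)] [ 0.619  -0.0247  0.0787]
```

```bash
python3 - <<'E'
from h import *
go([0.5979,-0.0269,0.1119],slotR(20.3,30))
E
```

```text
clock 2.67 pos [ 0.516  -0.0604  0.2716] turn [ 0.007 -0.006 -0.   ] shift after [ -3.  182.6  -3.2] F [2.4 0.4 1.1] op 0.681
```

```bash
python3 -m inch '[[-1,20,-1,0.007,-0.006,0],[-1,25,-1,0,0,0],[-1,25,-1,0,0,0],[0,25,0,0,0,0],[0,25,0,0,0,0],[0,20,0,0,0,0],[0,18,0,0,0,0],[0,14,0,0,0,0],[0,10,0,0,0,0],[0,0,0,0,0,0]]' 60
python3 - <<'E'
from h import *
from plant import r
go([0.5979,-0.0269,0.1119],slotR(20.3,30))
st=r.get_state();T=toolT(st)
s=r.snapshot("wrist");cv2.imwrite("pics/w3.png",s["img"][:,:,::-1]);np.savez("pics/w3.npz",T=T,**s)
E
```

```text
clock: 3.5
tool_pos: [0.6044, -0.0443, 0.175]
eef_rot: [-0.426, 0.312, -0.47, 0.707]
contact_force: [0.1, 0.7, 0.6]
opening: 0.681
clock 3.5 pos [ 0.6044 -0.0443  0.175 ] turn [ 0.066 -0.004 -0.044] shift after [-18.6  54.6 -31.6] F [0.1 0.7 0.6] op 0.681
```

View pics/w3.png

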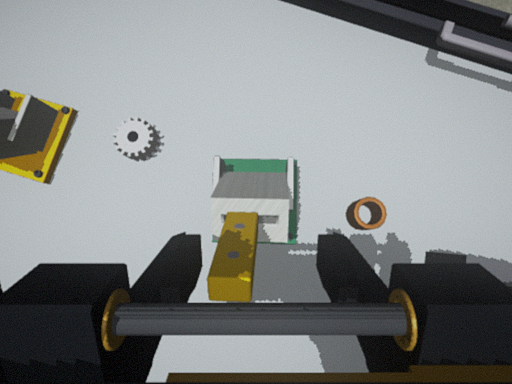

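The tool has drifted off the line, with an orientation error of 0.08 rad and a 37 mm offset. That could be a joint limit, so I'll check.

```bash
python3 - <<'E'
from plant import r
st=r.get_state();print(st['q'].round(3),st['qd'].round(3),st['joint_torque'].round(1))
E
```

```text
[ 0.333  0.688 -0.327  2.063 -0.999  0.043 -0.1  ] [ 0.004 -0.026 -0.006  0.018 -0.007  0.003  0.005] [ -0.2 -44.9  -3.1  -9.7  -0.1  -0.   -0. ]
```

Joints 5 and 6 are at their limits (-0.999, 0.043), so a 30° forward tilt is out of reach here. Because the jaws shut along the slot's width, the tool's pitch relative to the handle is free. I'll grip with the tool nearly vertical: 5° tilt on the 30° handle, which becomes about -1° at the 24° slot. First I'll back off.

```bash
python3 -m inch '[[0,-25,0,0,0,0],[0,-30,0,0,0,0],[0,-30,0,0,0,0],[0,0,0,-0.1,0,0],[0,0,0,-0.1,0,0],[0,0,0,-0.1,0,0],[0,0,0,0,0,0]]' 60
python3 - <<'E'
from h import *
from plant import r
O=np.array([0.6162,-0.0202,0.0781]);u=-slotR(20.3,30)[:,1]
Rt=slotR(20.3,5);g=O+.058*u;p=g+.019*Rt[:,1];print('grasp',g.round(4),'tcp',p.round(4))
go(p,Rt);print(r.get_state()['q'].round(3))
E
```

```text
clock: 4.13
tool_pos: [0.5743, -0.0563, 0.2529]
eef_rot: [-0.518, 0.37, -0.422, 0.646]
contact_force: [1.6, 0.1, 0.4]
opening: 0.678
grasp [ 0.589  -0.0303  0.1283] tcp [ 0.5906 -0.0297  0.1094]
clock 4.13 pos [ 0.5743 -0.0563  0.2529] turn [-0.103  0.021 -0.043] shift after [-19.3 145.   11.9] F [1.6 0.1 0.4] op 0.678
[-0.155  0.582  0.393  1.862 -0.577  0.668 -0.584]
```

```bash
python3 -m inch '[[-10,0,6,-0.052,0.011,-0.022],[-9,0,6,-0.051,0.01,-0.021],[0,20,0,0,0,0],[0,25,0,0,0,0],[0,15,0,0,0,0],[0,0,0,0,0,0]]' 60
python3 - <<'E'
from h import *
from plant import r
Rt=slotR(20.3,5)
go([0.5906,-0.0297,0.1094],Rt);print(r.get_state()['q'].round(3))
st=r.get_state();T=toolT(st)
s=r.snapshot("wrist");cv2.imwrite("pics/w4.png",s["img"][:,:,::-1]);np.savez("pics/w4.npz",T=T,**s)
E
```

```text
clock: 4.63
tool_pos: [0.5767, -0.0349, 0.1908]
eef_rot: [-0.553, 0.392, -0.42, 0.604]
contact_force: [-1.0, 0.1, 0.5]
opening: 0.685
clock 4.63 pos [ 0.5767 -0.0349  0.1908] turn [ 0.005 -0.008 -0.008] shift after [-0.1 82.4  7.7] F [-1.   0.1  0.5] op 0.685
[-0.249  0.705  0.429  1.85  -0.55   0.634 -0.7  ]
```

View pics/w4.png

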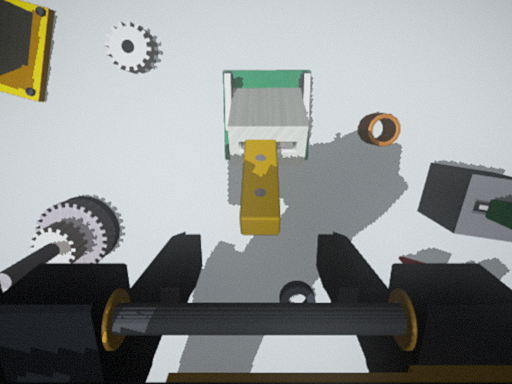

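The handle is centred at column 260 between the fingers, and the arbor is clear on the left. Descending.

```bash
python3 -m inch '[[0,16,2,0.005,-0.008,-0.008],[0,18,2,0,0,0],[0,18,2,0,0,0],[0,16,2,0,0,0],[0,10,0,0,0,0],[0,4,0,0,0,0],[0,0,0,0,0,0]]' 60
python3 - <<'E'
from h import *
from plant import r
go([0.5906,-0.0297,0.1094],slotR(20.3,5));print(r.get_state()['q'].round(3))
E
```

```text
clock: 5.27
tool_pos: [0.594, -0.0307, 0.113]
eef_rot: [-0.554, 0.384, -0.423, 0.605]
contact_force: [-0.7, -0.2, 0.3]
opening: 0.677
clock 5.27 pos [ 0.594  -0.0307  0.113 ] turn [-0.003 -0.     0.004] shift after [-2.2  3.4 -3.1] F [-0.7 -0.2  0.3] op 0.677
[-0.199  0.826  0.329  1.863 -0.626  0.47  -0.639]
```

```bash
python3 -m inch '[[-1,3,-2,0,0,0],[0,0,0,0,0,0],[0,0,0,0,0,0]]' 60
python3 -m inch '[[0,0,0,0,0,0],[0,0,0,0,0,0],[0,0,0,0,0,0],[0,0,0,0,0,0],[0,0,0,0,0,0],[0,0,0,0,0,0]]' 10 35
python3 - <<'E'
from h import *
from plant import r
go([0.5906,-0.0297,0.1094],slotR(20.3,5))
E
```

```text
clock: 5.52
tool_pos: [0.5925, -0.03, 0.1104]
eef_rot: [-0.554, 0.384, -0.423, 0.605]
contact_force: [-0.3, -0.1, 0.5]
opening: 0.68
clock: 6.02
tool_pos: [0.5924, -0.0299, 0.1097]
eef_rot: [-0.555, 0.384, -0.423, 0.605]
contact_force: [-0.4, -0.6, -0.2]
opening: 0.291
clock 6.02 pos [ 0.5924 -0.0299  0.1097] turn [-0.003  0.001  0.005] shift after [-0.8  0.2 -1.7] F [-0.4 -0.6 -0.2] op 0.291
```

```bash
python3 -m inch '[[0,-4.5,-2.1,0,0,0],[0,-9.1,-4.2,0,0,0],[0,-9.1,-4.2,0,0,0],[0,-9.1,-4.2,0,0,0],[0,-9.1,-4.2,0,0,0],[0,-13.6,-6.3,0,0,0],[0,-13.6,-6.3,0,0,0],[0,-9.1,-4.2,0,0,0],[0,0,0,0,0,0]]'
python3 - <<'E'
from h import *
from plant import r
go([0.5924,-0.0299,0.1097],slotR(20.3,5))
st=r.get_state();T=toolT(st);print(st['q'].round(2))
s=r.snapshot("wrist");cv2.imwrite("pics/w5.png",s["img"][:,:,::-1]);np.savez("pics/w5.npz",T=T,**s)
s=r.snapshot("side");cv2.imwrite("pics/s5.png",cv2.resize(s["img"][120:300,150:350,::-1],None,fx=3,fy=3));np.savez("pics/s5.npz",**s)
E
```

```text
clock: 6.77
tool_pos: [0.5523, -0.0453, 0.1857]
eef_rot: [-0.554, 0.383, -0.424, 0.605]
contact_force: [0.5, -0.4, -1.7]
opening: 0.294
clock 6.77 pos [ 0.5523 -0.0453  0.1857] turn [-0.006 -0.     0.006] shift after [-0.5 79.4 36.2] F [ 0.5 -0.4 -1.7] op 0.294
[-0.23  0.68  0.4   1.94 -0.57  0.55 -0.65]
```

View pics/w5.png

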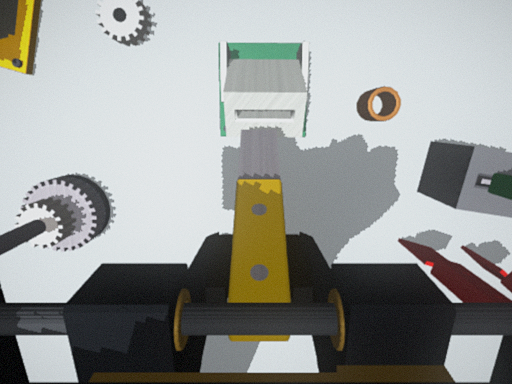

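View pics/s5.png

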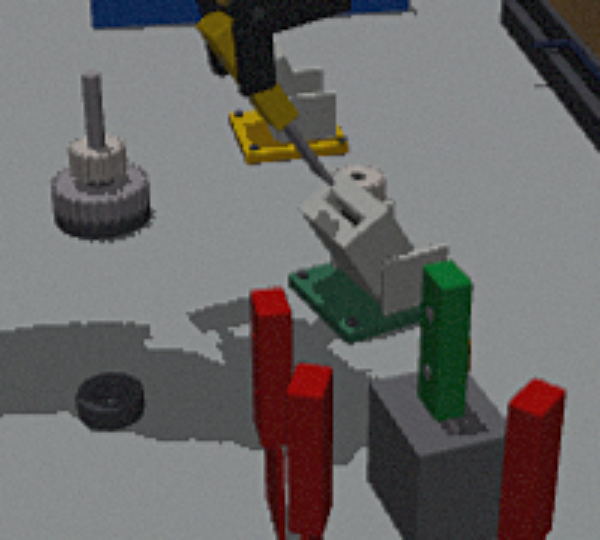

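The narrow scraper is held and clear of the green slot. Its shoulder is at about (259,178) in the wrist view and its blade tip at (262,128). Next I'll measure its pose in the tool frame.

```bash
python3 - <<'E'
from h import *
s=load("w5");i=s["img"][:,:,::-1]
cv2.imwrite("pics/w5a.png",cv2.resize(i[115:265,205:315],None,fx=5,fy=4,interpolation=cv2.INTER_CUBIC))
E
```

```text
(no output)
```

View pics/w5a.png

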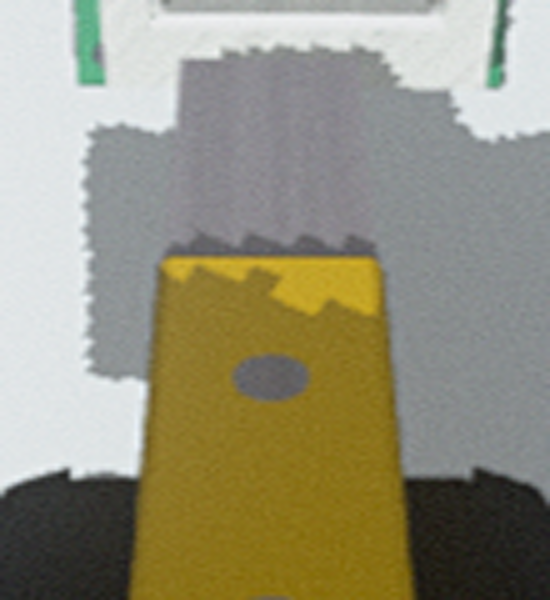

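```bash
python3 - <<'E'
from h import *
s=load("w5");T=s["tool_from_camera"];W=pc(s,T)
a=lambda u,v:(205+u/5-.4,115+v/4-.4)
hp=[(160,258),(382,258),(413,598),(130,598)]
c,n=plane(W,hp,a); n*=np.sign(n[2]);print('n',n.round(3),'tilt of handle rel tool',np.degrees(np.arctan2(n[1],n[2])).round(1))
X=np.array([rp(s,T,a(*p),c,n) for p in hp])*1e3;print('handle',X.round(1).tolist(),[np.linalg.norm(X[i]-X[(i+1)%4]).round(1) for i in range(4)])
bp=[(182,62),(365,62),(372,230),(172,230)]
cb,nb=plane(W,bp,a);nb*=np.sign(nb[2]);print('blade n',nb.round(3),np.degrees(np.arctan2(nb[1],nb[2])).round(1))
Y=np.array([rp(s,T,a(*p),cb,nb) for p in bp])*1e3;print('blade',Y.round(1).tolist(),[np.linalg.norm(Y[i]-Y[(i+1)%4]).round(1) for i in range(4)])
sh=(X[0]+X[1])/2-9*n;print('shoulder from handle',sh.round(1))
ax=(X[3]+X[2]-X[0]-X[1]);print('axis',(ax/np.linalg.norm(ax)).round(3));ax=(Y[3]+Y[2]-Y[0]-Y[1]);print('bladeaxis',(ax/np.linalg.norm(ax)).round(3))
W0=s["T"]@np.r_[sh/1e3,1];print('world',W0[:3].round(4))
# expected from grasp
Tg=np.eye(4);Tg[:3,:3]=slotR(20.3,5);Tg[:3,3]=[.5924,-.0299,.1097];print('expected',(np.linalg.inv(Tg)@np.r_[.6162,-.0202,.0781,1])[:3]*1e3)
E
```

```text
n [ 0.025 -0.427  0.904] tilt of handle rel tool -25.3
handle [[-13.5, 28.2, 31.2], [12.1, 29.1, 30.9], [11.9, -22.7, 6.4], [-13.2, -23.4, 6.8]] [np.float64(25.6), np.float64(57.4), np.float64(25.1), np.float64(57.1)]
blade n [ 0.246 -0.221  0.944] -13.2
blade [[-14.1, 92.8, 51.0], [14.5, 113.5, 48.4], [11.6, 40.6, 32.1], [-12.0, 28.2, 35.4]] [np.float64(35.5), np.float64(74.8), np.float64(26.9), np.float64(66.5)]
shoulder from handle [-0.9 32.5 22.9]
axis [ 0.001 -0.904 -0.427]
bladeaxis [-0.006 -0.974 -0.226]
world [ 0.5763 -0.0357  0.1554]
expected [-0.84045416 33.71852485 22.83516408]
```

```bash
cat >> h.py <<'E'
def tcp_for(O,yaw,lean,rel,sh):
    "TCP pose putting the scraper origin at O; sh=origin in tool (m); tool tilt=lean-rel"
    Rt=slotR(yaw,lean-rel);return np.array(O)-Rt@np.array(sh),Rt
def up(yaw,lean): return -slotR(yaw,lean)[:,1]
E
python3 - <<'E'
from h import *
O=np.array([.595,.255,.0795])+.085*up(5,24)
p,Rt=tcp_for(O,5,24,25.1,[-.0009,.033,.0229]);print(p)
go(p,Rt)
E
```

```text
[0.53845984 0.24914994 0.1905849 ]
clock 6.87 pos [ 0.5526 -0.0442  0.1839] turn [-0.111  0.268 -0.005] shift after [-293.5   -6.9   11.3] F [-0.2  0.3 -1.6] op 0.292
```

```bash
python3 -m inch '[[0,-14,0,-0.037,0.09,-0.002],[0,-14,0,-0.037,0.09,-0.002],[0,-12,0,-0.037,0.088,-0.001],[-15,0,0,0,0,0],[-30,0,1,0,0,0],[-33,0,2,0,0,0],[-33,0,2,0,0,0],[-33,0,2,0,0,0],[-33,0,2,0,0,0],[-33,0,2,0,0,0],[-33,0,0,0,0,0],[-28,0,0,0,0,0]]'
python3 -m inch '[[-15,10,0,0,0,0],[-7,15,0,0,0,0],[0,8,0,0,0,0],[0,0,0,0,0,0],[0,0,0,0,0,0]]'
python3 - <<'E'
from h import *
from plant import r
O=np.array([.595,.255,.0795])+.085*up(5,24)
p,Rt=tcp_for(O,5,24,25.1,[-.0009,.033,.0229]);go(p,Rt)
st=r.get_state();T=toolT(st);print(st['q'].round(2))
s=r.snapshot("wrist");cv2.imwrite("pics/w6.png",s["img"][:,:,::-1]);np.savez("pics/w6.npz",T=T,**s)
E
```

```text
clock: 7.87
tool_pos: [0.537, 0.2295, 0.2219]
eef_rot: [0.527, -0.482, 0.472, -0.516]
contact_force: [0.1, 0.1, -2.6]
opening: 0.291
clock: 8.28
tool_pos: [0.5352, 0.2457, 0.1894]
eef_rot: [0.527, -0.483, 0.474, -0.514]
contact_force: [0.6, -0.0, -1.0]
opening: 0.289
clock 8.28 pos [0.5352 0.2457 0.1894] turn [ 0.003 -0.003  0.002] shift after [-3.1 -1.3  3.6] F [ 0.6 -0.  -1. ] op 0.289
[-0.85  0.8   0.64  1.73 -0.61  0.84 -1.41]
```

View pics/w6.png

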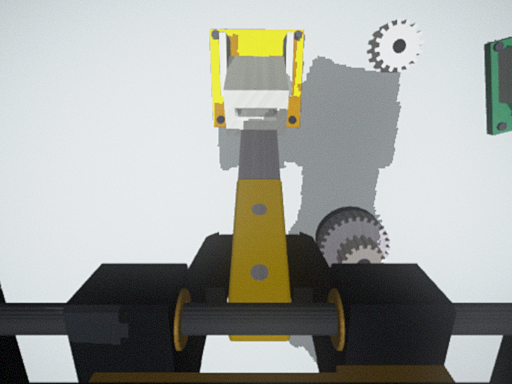

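```bash
python3 - <<'E'
from h import *
s=load("w6");i=s["img"][:,:,::-1]
cv2.imwrite("pics/w6a.png",cv2.resize(i[20:140,200:320],None,fx=5,fy=5,interpolation=cv2.INTER_CUBIC))
E
```

```text
(no output)
```

View pics/w6a.png

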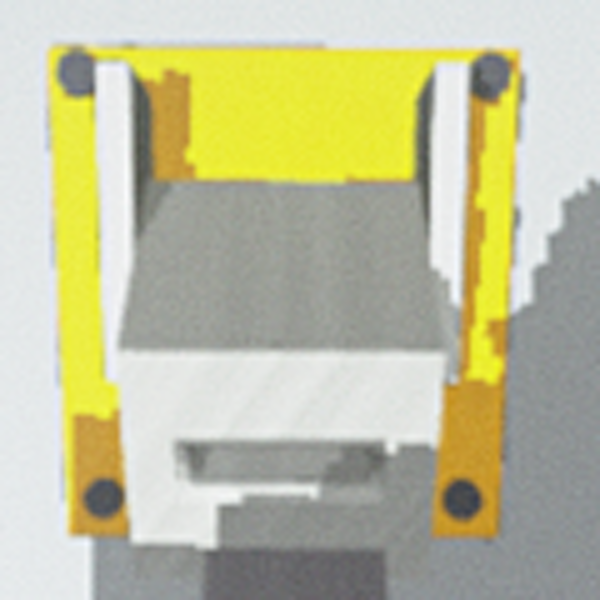

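```bash
python3 - <<'E'
from h import *
s=load("w6");T=wT(s);W=pc(s,T)
a=lambda u,v:(200+u/5-.4,20+v/5-.4)
P=np.array([ray(s,a(*p),.01,T) for p in [(50,48),(520,48),(497,537),(72,535)]]);c=P.mean(0)
d=P[0]+P[1]-P[2]-P[3];e=P[1]+P[2]-P[0]-P[3]
print(P.round(4).tolist(),'c',c.round(4),'len',np.linalg.norm(d)/2,np.linalg.norm(e)/2,'yaw',np.degrees(np.arctan2(d[1],d[0])),np.degrees(np.arctan2(e[1],e[0]))+90)
m=slotR(5,0)[:,2]*-.025;print('mouth from plate',(c+m).round(4))
n=up(5,24)
c2,nf=plane(W,[(120,355),(440,355),(440,430),(130,430)],a);print('top n',nf.round(3),n.round(3))
S=np.array([rp(s,T,a(*p),c2,n) for p in [(175,440),(390,440),(387,485),(183,482)]]);print('slot',S.round(4).tolist(),[np.linalg.norm(S[i]-S[(i+1)%4]).round(4) for i in range(4)],S.mean(0).round(4))
B=np.array([rp(s,T,a(*p),c2,n) for p in [(118,350),(445,350)]]);mb=B.mean(0);print('backedge',B.round(4).tolist(),'mouth',(mb-.02*slotR(5,24)[:,2]).round(4),'yaw',np.degrees(np.arctan2(*(B[1]-B[0])[1::-1]))+90)
# held scraper in this view: shoulder edge and blade
i=s["img"];cv2.imwrite("pics/w6b.png",cv2.resize(i[115:265,205:315,::-1],None,fx=5,fy=4,interpolation=cv2.INTER_CUBIC))
E
```

```text
[[0.6595, 0.3025, 0.01], [0.6668, 0.216, 0.01], [0.5776, 0.209, 0.01], [0.5708, 0.2952, 0.01]] c [0.6187 0.2557 0.01  ] len 0.0892392759661828 0.08665005556576515 yaw 4.6027303006585525 4.664793858467974
mouth from plate [0.5938 0.2535 0.01  ]
top n [-0.423 -0.034  0.905] [-0.405 -0.035  0.914]
slot [[0.5974, 0.2706, 0.0828], [0.6002, 0.2375, 0.0827], [0.5931, 0.237, 0.0795], [0.5909, 0.2691, 0.0798]] [np.float64(0.0332), np.float64(0.0078), np.float64(0.0322), np.float64(0.0073)] [0.5954 0.2535 0.0812]
backedge [[0.6102, 0.2794, 0.0887], [0.6142, 0.2311, 0.0887]] mouth [0.594  0.2536 0.0806] yaw 4.793287721470463
```

View pics/w6b.png

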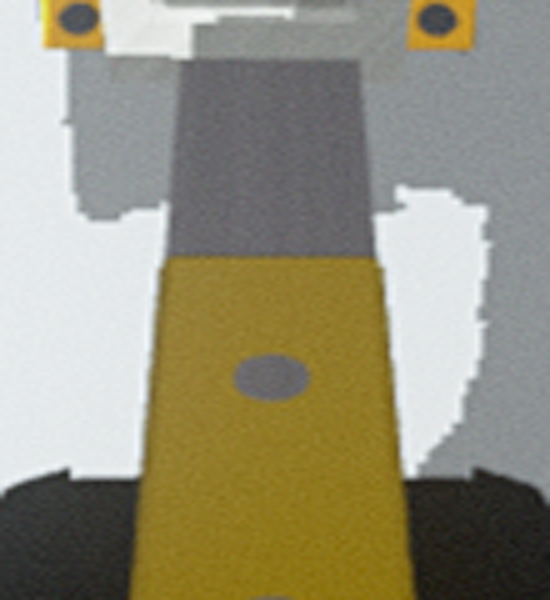

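```bash
python3 - <<'E'
from h import *
s=load("w6");T=s["tool_from_camera"];W=pc(s,T);a=lambda u,v:(205+u/5-.4,115+v/4-.4)
hp=[(162,258),(382,258),(413,598),(130,598)];c,n=plane(W,hp,a);n*=np.sign(n[2])
n=n/np.linalg.norm(n);X=np.array([rp(s,T,a(*p),c,n) for p in hp])*1e3;print(n.round(3),X.round(1).tolist(),((X[0]+X[1])/2-9*n).round(1))
bp=[(180,62),(360,62),(374,250),(167,250)];c,n=plane(W,bp,a);n*=np.sign(n[2]);Y=np.array([rp(s,T,a(*p),c,n) for p in bp])*1e3;print(n.round(3),Y.round(1).tolist())
for h in (.07,.0):
  p,Rt=tcp_for(np.array([.5945,.2537,.080])+h*up(4.7,24),4.7,24,25.2,[-.0006,.033,.0229]);print(p.round(4));go(p,Rt)
E
```

```text
[ 0.022 -0.426  0.905] [[-13.5, 28.2, 31.0], [11.8, 29.0, 30.7], [11.7, -22.9, 6.3], [-13.4, -23.5, 6.6]] [-1.  32.5 22.7]
[ 0.004 -0.441  0.897] [[-14.2, 85.3, 51.7], [11.9, 85.4, 51.7], [11.6, 39.4, 29.0], [-13.7, 39.3, 29.1]]
[0.544  0.2489 0.1774]
clock 8.33 pos [0.5357 0.2458 0.1901] turn [-0.     0.002  0.002] shift after [-2.5 12.5  8.8] F [ 1.1 -0.8 -2.1] op 0.292
[0.5724 0.2513 0.1135]
clock 8.33 pos [0.5357 0.2458 0.1901] turn [-0.     0.002  0.002] shift after [-2.5 75.8 38.6] F [ 1.1 -0.8 -2.1] op 0.292
```

```bash
python3 -m inch '[[-1,6,4.5,0,0,0],[-1.2,6.5,4.5,0,0.002,0],[0,0,0,0,0,0],[0,0,0,0,0,0],[0,0,0,0,0,0]]'
python3 - <<'E'
from h import *
from plant import r
for h in (.07,.0):
  p,Rt=tcp_for(np.array([.5945,.2537,.080])+h*up(4.7,24),4.7,24,25.2,[-.0010,.033,.0229]);go(p,Rt)
st=r.get_state();T=toolT(st)
s=r.snapshot("wrist");np.savez("pics/w7.npz",T=T,**s)
cv2.imwrite("pics/w7.png",cv2.resize(s["img"][20:200,190:330,::-1],None,fx=4,fy=3.3,interpolation=cv2.INTER_CUBIC))
s=r.snapshot("side");cv2.imwrite("pics/s7.png",cv2.resize(s["img"][80:220,190:310,::-1],None,fx=5,fy=4,interpolation=cv2.INTER_CUBIC))
E
```

```text
clock: 8.75
tool_pos: [0.5438, 0.2506, 0.1774]
eef_rot: [0.526, -0.483, 0.474, -0.515]
contact_force: [0.2, 0.2, -1.3]
opening: 0.295
clock 8.75 pos [0.5438 0.2506 0.1774] turn [-0.     0.003  0.   ] shift after [ 2.  -0.   0.1] F [ 0.2  0.2 -1.3] op 0.295
clock 8.75 pos [0.5438 0.2506 0.1774] turn [-0.     0.003  0.   ] shift after [ 2.  63.3 29.9] F [ 0.2  0.2 -1.3] op 0.295
```

View pics/w7.png

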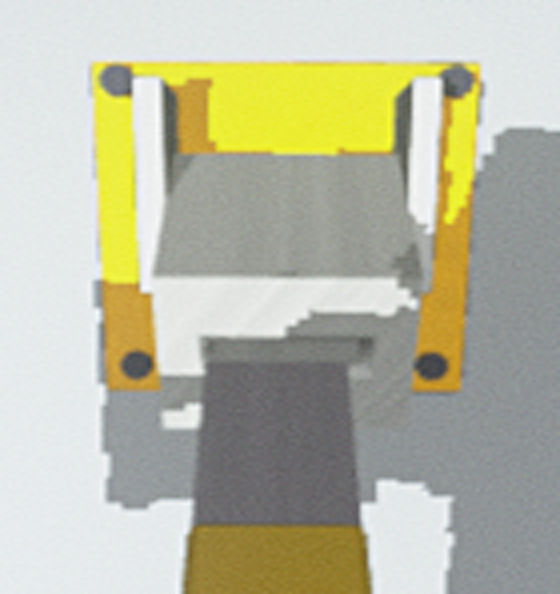

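View pics/s7.png

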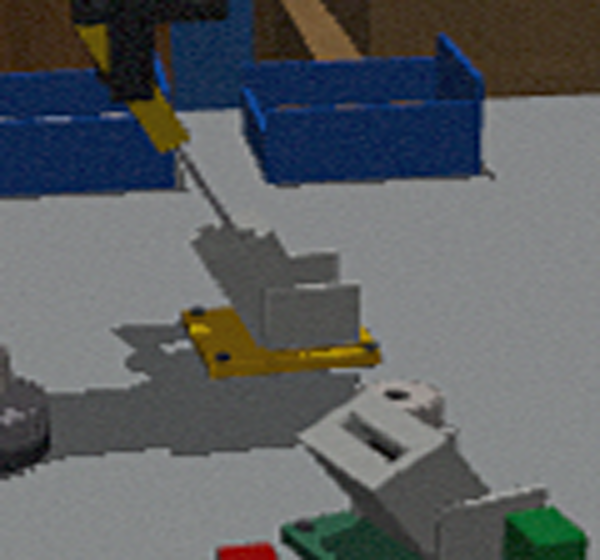

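The blade tip at (279,362) is about 2 px left of the slot centre at column 288 in the enlarged crop, which agrees with the computed +2 mm. I'll correct that and start inserting.

```bash
python3 -m inch '[[2,0,0,0,0.002,0],[0,0,0,0,0,0],[0,3.6,1.7,0,0,0],[0,3.6,1.7,0,0,0],[0,3.6,1.7,0,0,0],[0,3.6,1.7,0,0,0],[0,0,0,0,0,0],[0,0,0,0,0,0]]'
python3 - <<'E'
from h import *
from plant import r
p,Rt=tcp_for(np.array([.5945,.2537,.080]),4.7,24,25.2,[-.0010,.033,.0229]);go(p,Rt)
st=r.get_state();T=toolT(st)
s=r.snapshot("wrist");np.savez("pics/w8.npz",T=T,**s)
cv2.imwrite("pics/w8.png",cv2.resize(s["img"][20:200,190:330,::-1],None,fx=4,fy=3.3,interpolation=cv2.INTER_CUBIC))
E
```

```text
clock: 9.52
tool_pos: [0.5489, 0.2492, 0.1622]
eef_rot: [0.527, -0.484, 0.473, -0.514]
contact_force: [-3.7, -0.6, -0.7]
opening: 0.293
clock 9.52 pos [0.5489 0.2492 0.1622] turn [0.003 0.001 0.   ] shift after [ 0.2 48.3 24.7] F [-3.7 -0.6 -0.7] op 0.293
```

View pics/w8.png

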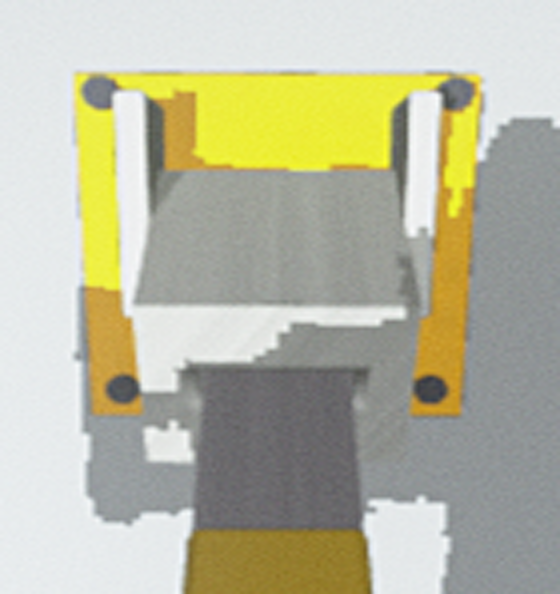

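```bash
python3 -m inch '[[0,0,-1.5,0,0,0],[0,3.6,1.7,0,0,0],[0,3.6,1.7,0,0,0],[0,0,0,0,0,0],[0,0,0,0,0,0]]'
python3 - <<'E'
from h import *
p,Rt=tcp_for(np.array([.5945,.2537,.080]),4.7,24,25.2,[-.0010,.033,.0229]);go(p,Rt)
E
```

```text
clock: 9.98
tool_pos: [0.552, 0.2495, 0.1548]
eef_rot: [0.526, -0.484, 0.474, -0.515]
contact_force: [-1.7, -0.3, -3.7]
opening: 0.292
clock 9.98 pos [0.552  0.2495 0.1548] turn [0.    0.001 0.001] shift after [ 0.3 40.9 21.4] F [-1.7 -0.3 -3.7] op 0.292
```

```bash
python3 -m inch '[[0,4.5,2.1,0,0,0],[0,4.5,2.1,0,0,0],[0,4.5,2.1,0,0,0],[0,4.5,2.1,0,0,0],[0,0,0,0,0,0],[0,0,0,0,0,0]]'
python3 - <<'E'
from h import *
from plant import r
p,Rt=tcp_for(np.array([.5945,.2537,.080]),4.7,24,25.2,[-.0010,.033,.0229]);go(p,Rt);print(r.get_state()['moment'].round(2))
E
```

```text
clock: 10.48
tool_pos: [0.5601, 0.25, 0.1367]
eef_rot: [0.526, -0.484, 0.474, -0.515]
contact_force: [-3.4, -0.8, -4.5]
opening: 0.29
clock 10.48 pos [0.5601 0.25   0.1367] turn [0.    0.001 0.001] shift after [ 0.1 23.  12.9] F [-3.4 -0.8 -4.5] op 0.29
[-0.04  0.68  0.01]
```

```bash
python3 -m inch '[[0,4.5,1.6,0,0,0],[0,4.5,1.8,0,0,0],[0,4.5,2.1,0,0,0],[0,3.6,1.7,0,0,0],[0,0,0,0,0,0],[0,0,0,0,0,0]]'
python3 - <<'E'
from h import *
from plant import r
p,Rt=tcp_for(np.array([.5945,.2537,.080]),4.7,24,25.2,[-.0010,.033,.0229]);go(p,Rt);print(r.get_state()['moment'].round(2))
st=r.get_state();T=toolT(st)
s=r.snapshot("wrist");np.savez("pics/w9.npz",T=T,**s)
cv2.imwrite("pics/w9.png",cv2.resize(s["img"][20:200,190:330,::-1],None,fx=4,fy=3.3,interpolation=cv2.INTER_CUBIC))
E
```

```text
clock: 10.98
tool_pos: [0.5673, 0.2507, 0.1198]
eef_rot: [0.526, -0.484, 0.474, -0.515]
contact_force: [-0.4, -0.1, -4.9]
opening: 0.29
clock 10.98 pos [0.5673 0.2507 0.1198] turn [-0.001  0.001  0.001] shift after [0.2 6.2 5.3] F [-0.4 -0.1 -4.9] op 0.29
[0.04 0.58 0.02]
```

View pics/w9.png

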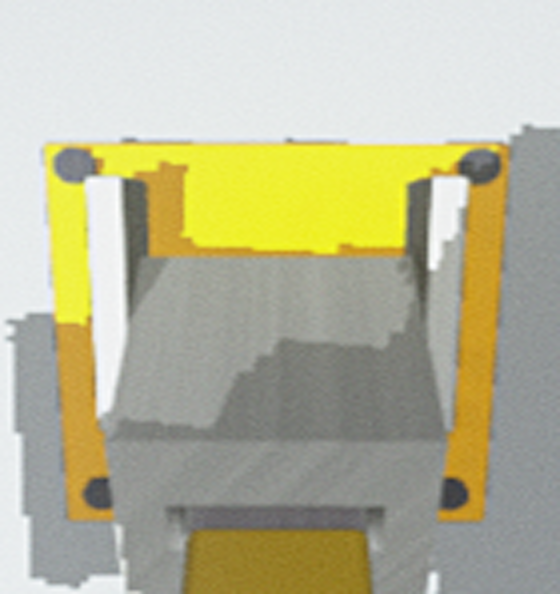

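Nearly home, with about 5 mm of blade still showing at (280,517). I'll push gently to the stop.

```bash
python3 -m inch '[[0,1.8,0.8,0,0,0],[0,1.8,0.8,0,0,0],[0,1.8,0.8,0,0,0],[0,0,0,0,0,0],[0,0,0,0,0,0]]'
python3 - <<'E'
from h import *
p,Rt=tcp_for(np.array([.5945,.2537,.080]),4.7,24,25.2,[-.0010,.033,.0229]);go(p,Rt)
E
```

```text
clock: 11.45
tool_pos: [0.5695, 0.2509, 0.1146]
eef_rot: [0.526, -0.484, 0.474, -0.515]
contact_force: [-0.9, -0.2, -4.0]
opening: 0.291
clock 11.45 pos [0.5695 0.2509 0.1146] turn [-0.001  0.001  0.   ] shift after [0.3 1.1 3. ] F [-0.9 -0.2 -4. ] op 0.291
```

```bash
python3 -m inch '[[0,1.8,0.8,0,0,0],[0,0.9,0.4,0,0,0],[0,0,0,0,0,0],[0,0,0,0,0,0]]'
python3 - <<'E'
from h import *
from plant import r
p,Rt=tcp_for(np.array([.5945,.2537,.080]),4.7,24,25.2,[-.0010,.033,.0229]);go(p,Rt)
st=r.get_state();T=toolT(st)
s=r.snapshot("wrist");np.savez("pics/w10.npz",T=T,**s)
cv2.imwrite("pics/w10.png",cv2.resize(s["img"][60:240,190:330,::-1],None,fx=4,fy=3.3,interpolation=cv2.INTER_CUBIC))
E
```

```text
clock: 11.78
tool_pos: [0.5704, 0.251, 0.1125]
eef_rot: [0.526, -0.484, 0.474, -0.515]
contact_force: [-2.8, -0.6, 3.1]
opening: 0.29
clock 11.78 pos [0.5704 0.251  0.1125] turn [-0.001  0.001 -0.   ] shift after [ 0.3 -1.   2. ] F [-2.8 -0.6  3.1] op 0.29
```

View pics/w10.png

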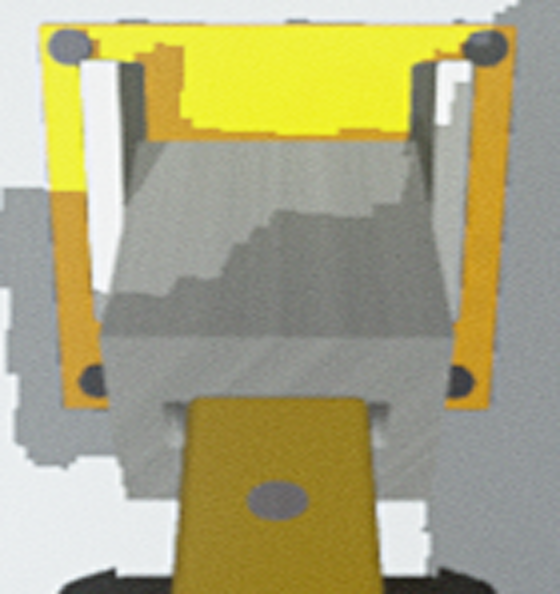

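The force jumped from -4.0 to +3.1 N as the shoulder reached the block. I'll push about 1.5 mm more to seat it, then let go.

```bash
python3 -m inch '[[0,0.9,0.4,0,0,0],[0,0.6,0.3,0,0,0],[0,0,0,0,0,0],[0,0,0,0,0,0]]'
python3 -m inch '[[0,0,0,0,0,0],[0,0,0,0,0,0],[0,0,0,0,0,0],[0,0,0,0,0,0],[0,0,0,0,0,0]]' 60
python3 - <<'E'
from h import *
from plant import r
p,Rt=tcp_for(np.array([.5945,.2537,.080]),4.7,24,25.2,[-.0010,.033,.0229]);go(p,Rt)
st=r.get_state();T=toolT(st)
s=r.snapshot("wrist");np.savez("pics/w11.npz",T=T,**s)
cv2.imwrite("pics/w11.png",cv2.resize(s["img"][60:240,170:350,::-1],None,fx=3.3,fy=3.3,interpolation=cv2.INTER_CUBIC))
s=r.snapshot("side");cv2.imwrite("pics/s11.png",cv2.resize(s["img"][80:220,190:310,::-1],None,fx=5,fy=4,interpolation=cv2.INTER_CUBIC))
E
```

```text
clock: 12.17
tool_pos: [0.5705, 0.251, 0.1124]
eef_rot: [0.526, -0.484, 0.473, -0.515]
contact_force: [-9.0, -1.2, 15.9]
opening: 0.292
clock: 12.58
tool_pos: [0.5715, 0.251, 0.1103]
eef_rot: [0.526, -0.483, 0.474, -0.515]
contact_force: [0.5, -0.6, -0.9]
opening: 0.646
clock 12.58 pos [0.5715 0.251  0.1103] turn [-0.001  0.001  0.001] shift after [ 0.2 -3.2  0.9] F [ 0.5 -0.6 -0.9] op 0.646
```

View pics/w11.png

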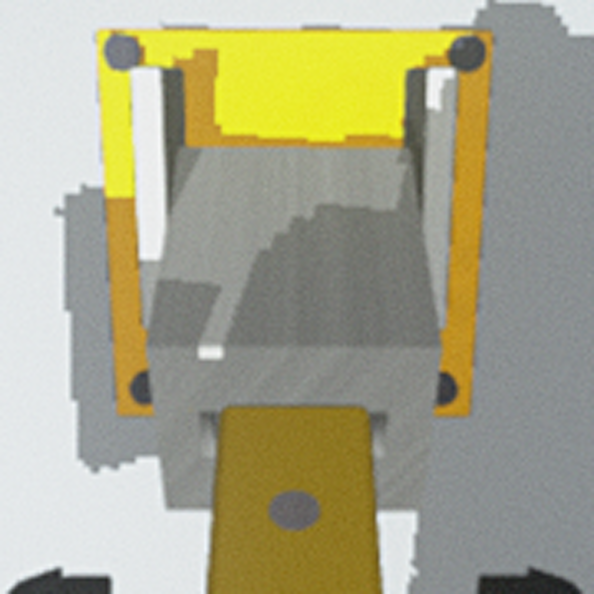

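View pics/s11.png

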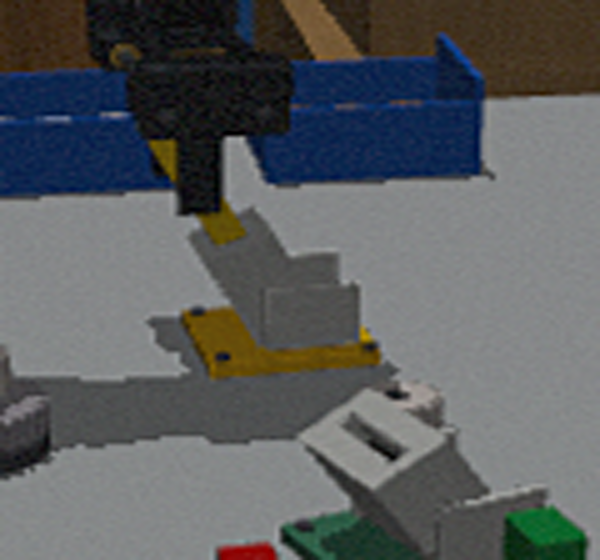

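```bash
python3 -m inch '[[0,-8,0,0,0,0],[0,-20,0,0,0,0],[0,-25,0,0,0,0],[0,-30,0,0,0,0],[0,-30,0,0,0,0],[0,-20,0,0,0,0],[0,0,0,0,0,0]]' 70
python3 - <<'E'
from h import *
from plant import r
go([.64,-.24,.3],slotR(9,-20))
st=r.get_state();T=toolT(st)
s=r.snapshot("wrist");np.savez("pics/w12.npz",T=T,**s)
cv2.imwrite("pics/w12.png",cv2.resize(s["img"][60:240,170:350,::-1],None,fx=3.3,fy=3.3,interpolation=cv2.INTER_CUBIC))
E
```

```text
clock: 13.27
tool_pos: [0.5768, 0.2512, 0.2489]
eef_rot: [0.523, -0.482, 0.476, -0.518]
contact_force: [0.5, -0.4, 0.2]
opening: 0.795
clock 13.27 pos [0.5768 0.2512 0.2489] turn [-0.338 -0.073 -0.015] shift after [495.  -43.1 -31. ] F [ 0.5 -0.4  0.2] op 0.795
```

View pics/w12.png

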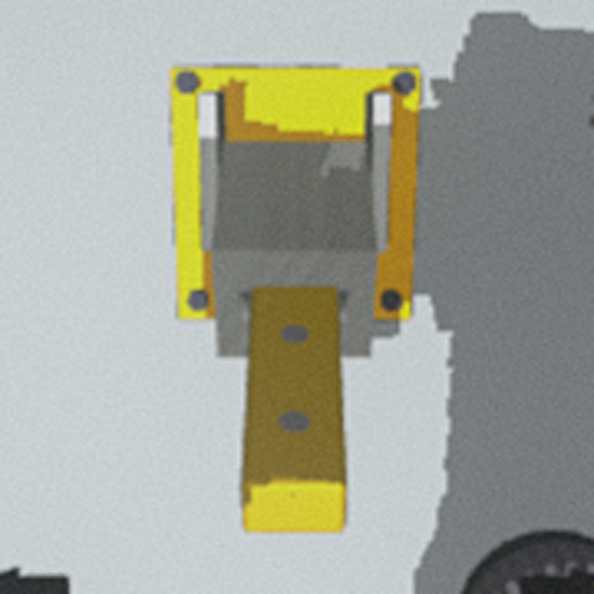

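```bash
python3 - <<'E'
from h import *
s=load("w12");T=wT(s);W=pc(s,T);a=lambda u,v:(170+u/3.3-.4,60+v/3.3-.4)
n=up(4.7,24);M=np.array([.5945,.2537,.080]);Rs=slotR(4.7,24)
e=[(245,482),(345,482),(345,530),(245,530)];c,n0=plane(W,e,a);print(n0.round(3),n.round(3))
X=np.array([rp(s,T,a(*p),c,n) for p in e]);print([np.linalg.norm(X[i]-X[(i+1)%4]).round(4) for i in range(4)],'end',X.mean(0).round(4))
tp=[(215,255),(375,255),(372,350),(345,350),(340,290),(252,290),(246,350),(218,350)];ct,nt=plane(W,tp,a);print(nt.round(3),'end height above block top (mm)',((X.mean(0)-ct)@n*1e3).round(1),((c-ct)@n*1e3).round(1))
h=[(248,300),(342,300),(345,475),(246,475)];ch,nh=plane(W,h,a);print('handle lean',90-np.degrees(np.arccos(nh[2])))
E
```

```text
[-0.385 -0.042  0.922] [-0.405 -0.033  0.914]
[np.float64(0.024), np.float64(0.0171), np.float64(0.0251), np.float64(0.0171)] end [0.5603 0.2509 0.1585]
[-0.412 -0.029  0.911] end height above block top (mm) 84.9 84.9
handle lean 23.653708985145727
```

The narrow scraper's end is 84.9 mm above the block top (85 when home), leaning 23.7°, with the lateral offset within 1 mm, so it is home and released. For the wide scraper I'll grip at a 25° relative pitch (tool tilted -25° at the stand, +5° at the rack).

```bash
python3 -m inch '[[0,-20,0,-0.06,-0.012,0],[10,-25,0,-0.06,-0.012,0],[25,-15,0,-0.06,-0.012,0],[35,0,0,-0.06,-0.012,0],[40,0,0,-0.06,-0.012,0],[40,0,0,-0.06,-0.012,0],[40,0,0,-0.06,-0.012,0],[40,0,0,0,0,0],[40,0,0,0,0,0],[40,0,0,0,0,0],[40,0,0,0,0,0],[40,0,0,0,0,0]]' 60
python3 - <<'E'
from h import *
from plant import r
Rt=slotR(10,-25);p=np.array([.6378,-.2409,.128])+.019*Rt[:,1]-.12*Rt[:,1];print(p)
go(p,Rt);print(r.get_state()['q'].round(2))
E
```

```text
clock: 14.32
tool_pos: [0.6351, -0.1355, 0.2966]
eef_rot: [0.641, -0.551, 0.339, -0.413]
contact_force: [0.4, -0.0, 0.5]
opening: 0.683
[ 0.67983597 -0.23348792  0.21953709]
clock 14.32 pos [ 0.6351 -0.1355  0.2966] turn [ 0.006 -0.001 -0.023] shift after [104.3  58.5  57. ] F [ 0.4 -0.   0.5] op 0.683
[-0.11  0.99  0.63  0.94 -0.32  1.73 -1.01]
```

```bash
python3 -m inch '[[25,0,12,0,0,-0.011],[30,0,15,0,0,-0.011],[30,0,15,0,0,0],[19,10,15,0,0,0],[0,25,0,0,0,0],[0,20,0,0,0,0],[0,0,0,0,0,0],[0,0,0,0,0,0]]' 60
python3 - <<'E'
from h import *
from plant import r
Rt=slotR(10,-25);p=np.array([.6378,-.2409,.128])+.019*Rt[:,1]
go(p,Rt);print(r.get_state()['q'].round(2))
st=r.get_state();T=toolT(st)
s=r.snapshot("wrist");np.savez("pics/w13.npz",T=T,**s)
cv2.imwrite("pics/w13.png",s["img"][:,:,::-1])
E
```

```text
clock: 14.98
tool_pos: [0.6798, -0.2311, 0.2217]
eef_rot: [0.647, -0.545, 0.343, -0.409]
contact_force: [0.6, 0.7, 0.9]
opening: 0.684
clock 14.98 pos [ 0.6798 -0.2311  0.2217] turn [ 0.007 -0.002 -0.002] shift after [  2.4 122.2   0.6] F [0.6 0.7 0.9] op 0.684
[ 0.05  1.17  0.62  0.7  -0.32  1.75 -0.96]
```

View pics/w13.png

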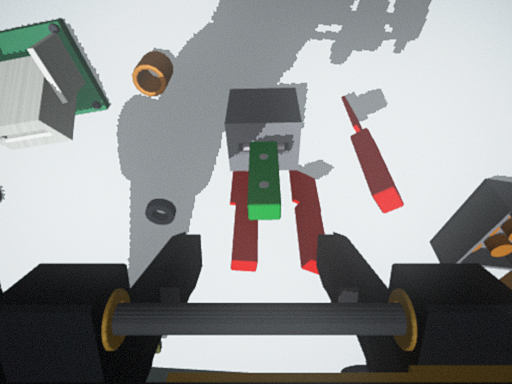

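The green handle's top is at (264,212) between the fingers, and the reds at (243,265) and (312,265) lie well behind it toward the base. I'll refine from a crop.

```bash
python3 - <<'E'
from h import *
s=load("w13");cv2.imwrite("pics/w13a.png",cv2.resize(s["img"][80:230,210:320,::-1],None,fx=5,fy=4,interpolation=cv2.INTER_CUBIC))
E
```

```text
(no output)
```

View pics/w13a.png

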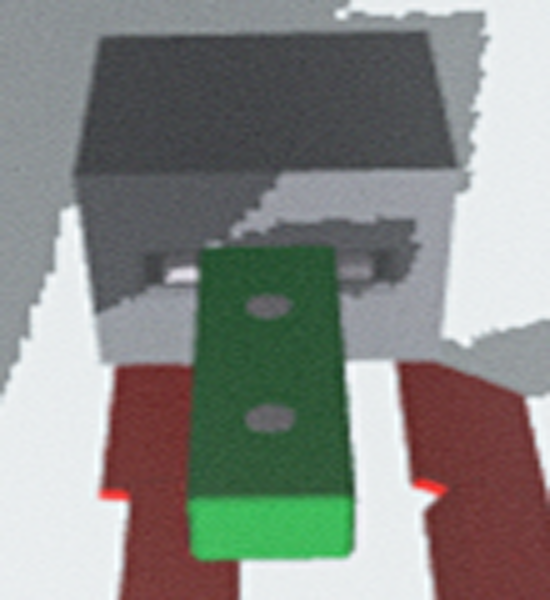

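```bash
python3 - <<'E'
from h import *
s=load("w13");T=wT(s);W=pc(s,T);a=lambda u,v:(210+u/5-.4,80+v/4-.4)
S=np.array([ray(s,a(*p),.07,T) for p in [(77,172),(457,168),(440,360),(100,362)]]);e=S[1]+S[2]-S[0]-S[3];print('stand',S.mean(0).round(4),'yaw',np.degrees(np.arctan2(e[1],e[0]))+90,np.linalg.norm(e)/2)
ep=[(188,497),(354,494),(352,555),(192,558)];c,n=plane(W,ep,a);print('end plane z',c.round(4),n.round(3))
E_=np.array([rp(s,T,a(*p),c,np.array([0,0,1.])) for p in ep]);e=E_[1]+E_[2]-E_[0]-E_[3];print('end',E_.mean(0).round(4),'yaw',np.degrees(np.arctan2(e[1],e[0]))+90,[np.linalg.norm(E_[i]-E_[(i+1)%4]).round(4) for i in range(4)])
hp=[(200,248),(335,246),(352,490),(190,492)];c,n=plane(W,hp,a);print('face n',n.round(3),'yaw',np.degrees(np.arctan2(n[1],n[0])))
H=np.array([rp(s,T,a(*p),c,n) for p in hp]);print(H.round(4).tolist(),((H[0]+H[1])/2-.009*n*np.sign(n[0])).round(4))
E
```

```text
stand [ 0.6379 -0.2414  0.07  ] yaw 10.613912235086786 0.06926711411917814
end plane z [ 0.6396 -0.2408  0.155 ] [0.026 0.006 1.   ]
end [ 0.6392 -0.2409  0.155 ] yaw 11.895870239723664 [np.float64(0.0248), np.float64(0.0171), np.float64(0.0251), np.float64(0.0172)]
face n [-0.983 -0.186  0.002] yaw -169.30197723856696
[[0.6435, -0.2272, 0.0716], [0.6482, -0.2523, 0.0713], [0.6483, -0.2517, 0.1521], [0.6437, -0.2276, 0.1523]] [ 0.637  -0.2414  0.0715]
```

```bash
python3 - <<'E'
from h import *
Rt=slotR(10.8,-25);p=np.array([.6383,-.2411,.1285])+.019*Rt[:,1];print(p)
go(p,Rt)
E
python3 -m inch '[[1,18,0,0.007,-0.012,-0.002],[1,22,0.3,0,0,0],[1,22,0.3,0,0,0],[0,20,0,0,0,0],[0,18,0,0,0,0],[0,12,0,0,0,0],[0,6,0,0,0,0],[0,3,0,0,0,0],[0,0,0,0,0,0],[0,0,0,0,0,0]]' 60
python3 - <<'E'
from h import *
Rt=slotR(10.8,-25);p=np.array([.6383,-.2411,.1285])+.019*Rt[:,1]
go(p,Rt)
E
```

```text
[ 0.63041248 -0.24260462  0.11128015]
clock 15.03 pos [ 0.6811 -0.2311  0.2235] turn [ 0.004 -0.014 -0.006] shift after [  1.8 123.6   0.4] F [0.4 0.3 0.3] op 0.68
clock: 15.87
tool_pos: [0.6331, -0.2437, 0.1145]
eef_rot: [0.648, -0.538, 0.344, -0.416]
contact_force: [-0.0, -0.4, 0.7]
opening: 0.68
clock 15.87 pos [ 0.6331 -0.2437  0.1145] turn [-0.006 -0.002 -0.002] shift after [-1.6  3.9 -0.9] F [-0.  -0.4  0.7] op 0.68
```

```bash
python3 -m inch '[[-1,3.5,-0.8,0,0,0],[0,0,0,0,0,0],[0,0,0,0,0,0]]'
python3 -m inch '[[0,0,0,0,0,0],[0,0,0,0,0,0],[0,0,0,0,0,0],[0,0,0,0,0,0],[0,0,0,0,0,0],[0,0,0,0,0,0]]' 10 35
python3 - <<'E'
from h import *
Rt=slotR(10.8,-25);p=np.array([.6383,-.2411,.1285])+.019*Rt[:,1]
go(p,Rt)
E
```

```text
clock: 16.12
tool_pos: [0.6298, -0.2429, 0.1107]
eef_rot: [0.648, -0.538, 0.343, -0.415]
contact_force: [-0.0, -0.9, -0.2]
opening: 0.677
clock: 16.62
tool_pos: [0.6296, -0.243, 0.1104]
eef_rot: [0.648, -0.539, 0.343, -0.415]
contact_force: [-0.1, -1.2, -1.4]
opening: 0.289
clock 16.62 pos [ 0.6296 -0.243   0.1104] turn [-0.003 -0.002 -0.003] shift after [-0.3 -1.1  0.4] F [-0.1 -1.2 -1.4] op 0.289
```

```bash
python3 -m inch '[[0,-4.5,-2.1,0,0,0],[0,-9.1,-4.2,0,0,0],[0,-9.1,-4.2,0,0,0],[0,-9.1,-4.2,0,0,0],[0,-13.6,-6.3,0,0,0],[0,-13.6,-6.3,0,0,0],[0,-13.6,-6.3,0,0,0],[0,-13.6,-6.3,0,0,0],[0,-9.1,-4.2,0,0,0],[0,0,0,0,0,0],[0,0,0,0,0,0]]'
python3 - <<'E'
from h import *
from plant import r
M=np.array([.6197,-.0250,.0785])+.085*up(20.3,30)
p,Rt=tcp_for(M,20.3,30,25,[0,.033,.0225]);print(p);go(p,Rt)
st=r.get_state();T=toolT(st)
s=r.snapshot("wrist");np.savez("pics/w14.npz",T=T,**s)
cv2.imwrite("pics/w14.png",s["img"][:,:,::-1])
s=r.snapshot("side");cv2.imwrite("pics/s14.png",s["img"][:,:,::-1])
E
```

```text
clock: 17.53
tool_pos: [0.6299, -0.2434, 0.2164]
eef_rot: [0.648, -0.538, 0.344, -0.415]
contact_force: [0.1, 0.7, -2.0]
opening: 0.295
[ 0.55612002 -0.04851895  0.18302558]
clock 17.53 pos [ 0.6299 -0.2434  0.2164] turn [ 0.517 -0.168 -0.031] shift after [-208.4   33.1   -4.5] F [ 0.1  0.7 -2. ] op 0.295
```

View pics/w14.png

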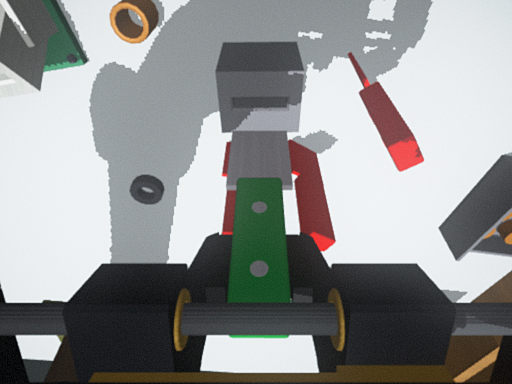

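View pics/s14.png

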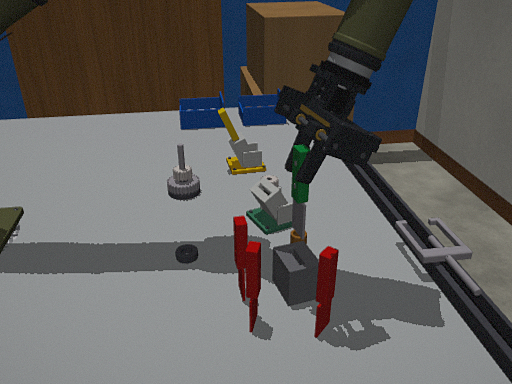

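The green wide scraper is out of the stand and held with its blade at (261,160), the yellow one still sits in the yellow rack, and the bystanders are in place. Moving to above the green slot.

```bash
python3 -m inch '[[0,-20,0,0,-0.02,0],[-10,-10,0,0.08,-0.027,-0.005],[-25,0,0,0.08,-0.027,-0.005],[-35,0,0,0.08,-0.027,-0.005],[-35,0,0,0.08,-0.027,-0.005],[-35,0,0,0.08,-0.02,-0.005],[-30,0,0,0.08,-0.02,-0.006],[-20,5,0,0.037,0,0],[-10,10,0,0,0,0],[0,0,0,0,0,0],[0,0,0,0,0,0]]'
python3 - <<'E'
from h import *
M=np.array([.6197,-.0250,.0785])+.085*up(20.3,30)
p,Rt=tcp_for(M,20.3,30,25,[0,.033,.0225]);go(p,Rt)
E
```

```text
clock: 18.55
tool_pos: [0.5851, -0.0487, 0.2305]
eef_rot: [-0.553, 0.39, -0.418, 0.606]
contact_force: [0.0, 0.5, -1.7]
opening: 0.294
clock 18.55 pos [ 0.5851 -0.0487  0.2305] turn [ 0.002 -0.002 -0.011] shift after [-10.2  45.  -31.2] F [ 0.   0.5 -1.7] op 0.294
```

```bash
python3 -m inch '[[-3,0,-10,0,0,-0.011],[-4,8,-11,0,0,0],[-3,14,-10,0,0,0],[0,14,0,0,0,0],[0,8,0,0,0,0],[0,0,0,0,0,0],[0,0,0,0,0,0]]'
python3 - <<'E'
from h import *
from plant import r
M=np.array([.6197,-.0250,.0785])+.085*up(20.3,30)
p,Rt=tcp_for(M,20.3,30,25,[0,.033,.0225]);go(p,Rt)
st=r.get_state();T=toolT(st);print(st['q'].round(2))
s=r.snapshot("wrist");np.savez("pics/w15.npz",T=T,**s)
cv2.imwrite("pics/w15.png",cv2.resize(s["img"][20:270,180:340,::-1],None,fx=4,fy=2.4,interpolation=cv2.INTER_CUBIC))
E
```

```text
clock: 19.13
tool_pos: [0.5576, -0.05, 0.1846]
eef_rot: [-0.554, 0.387, -0.423, 0.604]
contact_force: [0.2, -0.1, -1.0]
opening: 0.288
clock 19.13 pos [ 0.5576 -0.05    0.1846] turn [ 0.001 -0.003  0.002] shift after [-1.9  1.5 -1. ] F [ 0.2 -0.1 -1. ] op 0.288
[-0.22  0.69  0.41  1.92 -0.56  0.57 -0.65]
```

View pics/w15.png

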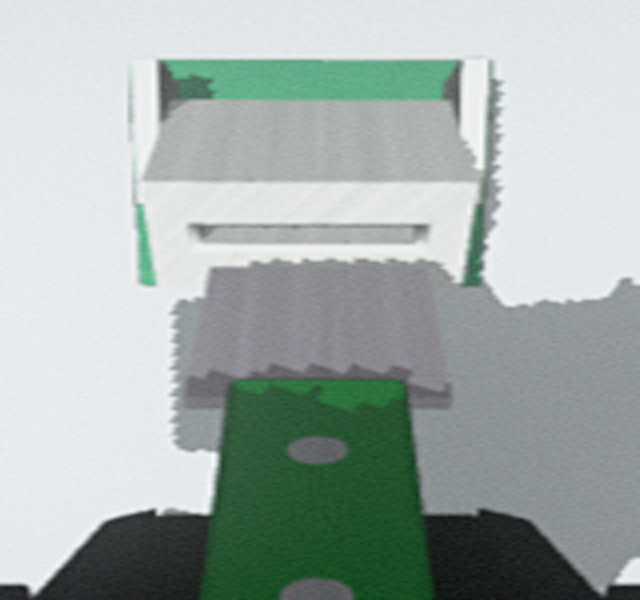

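```bash
cat > m15.py <<'E'
from h import *
s=load("w15");T=wT(s);C=s["tool_from_camera"];W=pc(s,T);Wt=pc(s,C);a=lambda u,v:(180+u/4-.4,20+v/2.4-.4)
n=up(20.3,30)
c,nf=plane(W,[(145,186),(480,186),(475,220),(155,220)],a);print('top n',nf.round(3),n.round(3))
S=np.array([rp(s,T,a(*p),c,n) for p in [(190,224),(430,224),(425,243),(195,243)]]);print('slot',S.round(4).tolist(),[np.linalg.norm(S[i]-S[(i+1)%4]).round(4) for i in range(4)],S.mean(0).round(4))
B=np.array([rp(s,T,a(*p),c,n) for p in [(142,182),(482,182)]]);print('backedge len',np.linalg.norm(B[1]-B[0]).round(4),'yaw',np.degrees(np.arctan2(*(B[1]-B[0])[1::-1]))+90,'mouth',(B.mean(0)-.02*slotR(20.3,30)[:,2]).round(4))
hp=[(229,380),(408,380),(433,598),(202,598)];ch,nh=plane(Wt,hp,a);nh*=np.sign(nh[2])
X=np.array([rp(s,C,a(*p),ch,nh) for p in hp])*1e3;print('handle n',nh.round(3),X.round(1).tolist(),'rel',np.degrees(np.arctan2(-nh[1],nh[2])).round(1),'sh',((X[0]+X[1])/2-9*nh).round(1))
E
python3 m15.py
```

```text
top n [-0.829 -0.314  0.462] [-0.469 -0.173  0.866]
slot [[0.616, -0.0014, 0.0817], [0.6322, -0.0458, 0.0816], [0.6262, -0.0474, 0.078], [0.6104, -0.004, 0.0781]] [np.float64(0.0473), np.float64(0.0071), np.float64(0.0462), np.float64(0.0071)] [ 0.6212 -0.0246  0.0798]
backedge len 0.0643 yaw 20.063600241581753 mouth [ 0.62   -0.0256  0.079 ]
handle n [ 0.342 -0.276  0.898] [[-13.4, 29.1, 31.6], [13.7, 46.7, 26.7], [12.0, -24.8, 5.4], [-12.3, -34.8, 11.6]] rel 17.1 sh [-2.9 40.4 21.1]
```

```bash
cat >> m15.py <<'E'
print('--fixed normals')
nt=np.array([0,-np.sin(np.radians(25)),np.cos(np.radians(25))])
m=np.zeros((384,512),np.uint8);cv2.fillPoly(m,[np.array([a(*p) for p in hp]).round().astype(int)],1);m=cv2.erode(m,np.ones((5,5)))
P=Wt[m>0];P=P[~np.isnan(P[:,0])];d=P@nt;md=np.median(d);Q=P[abs(d-md)<.003];cq=Q.mean(0);_,_,V=np.linalg.svd(Q-cq);v=V[2]*np.sign(V[2][2]);print(len(P),len(Q),'n',v.round(3),'rel',np.degrees(np.arctan2(-v[1],v[2])).round(1))
X=np.array([rp(s,C,a(*p),cq,v) for p in hp])*1e3;print(X.round(1).tolist(),'sh',((X[0]+X[1])/2-9*v).round(1),[np.linalg.norm(X[i]-X[(i+1)%4]).round(1) for i in range(4)])
bp=[(212,270),(437,265),(447,372),(195,372)];m[:]=0;cv2.fillPoly(m,[np.array([a(*p) for p in bp]).round().astype(int)],1);P=Wt[m>0];P=P[~np.isnan(P[:,0])];d=P@nt;md=np.median(d);Q=P[abs(d-md)<.003];cb=np.median(Q,0)
X=np.array([rp(s,C,a(*p),cb,v) for p in bp])*1e3;print('blade',X.round(1).tolist())
E
python3 m15.py | sed -n '/fixed/,$p'
```

```text
--fixed normals
4235 4235 n [ 0.004 -0.419  0.908] rel 24.8
[[-13.4, 28.6, 31.8], [12.4, 28.8, 31.7], [11.9, -26.4, 6.3], [-13.2, -26.4, 6.4]] sh [-0.5 32.5 23.6] [np.float64(25.8), np.float64(60.7), np.float64(25.1), np.float64(60.7)]
blade [[-19.9, 85.5, 50.5], [21.4, 88.3, 51.6], [19.3, 41.8, 30.2], [-19.5, 41.7, 30.3]]
```

```bash
python3 - <<'E'
from h import *
for h in (.07,0):
  p,Rt=tcp_for(np.array([.6200,-.0252,.079])+h*up(20.2,30),20.2,30,24.8,[-.0005,.0328,.0232]);go(p,Rt)
E
```

```text
clock 19.18 pos [ 0.5578 -0.05    0.1851] turn [ 0.003 -0.002  0.002] shift after [-1.2 15.4  4.5] F [-0.1  0.1 -0.7] op 0.289
clock 19.18 pos [ 0.5578 -0.05    0.1851] turn [ 0.003 -0.002  0.002] shift after [-1.2 78.9 33.9] F [-0.1  0.1 -0.7] op 0.289
```

```bash
python3 -m inch '[[-0.6,7.5,2.2,0.003,-0.002,0.002],[-0.7,7.5,2.2,0,0,0],[0,0,0,0,0,0],[0,0,0,0,0,0],[0,0,0,0,0,0]]'
python3 - <<'E'
from h import *
from plant import r
for h in (.07,0):
  p,Rt=tcp_for(np.array([.6200,-.0252,.079])+h*up(20.2,30),20.2,30,24.8,[-.0005,.0328,.0232]);go(p,Rt)
st=r.get_state();T=toolT(st)
s=r.snapshot("wrist");np.savez("pics/w16.npz",T=T,**s)
cv2.imwrite("pics/w16.png",cv2.resize(s["img"][30:190,180:340,::-1],None,fx=3.7,fy=3.7,interpolation=cv2.INTER_CUBIC))
E
```

```text
clock: 19.6
tool_pos: [0.5617, -0.0458, 0.1702]
eef_rot: [-0.553, 0.386, -0.422, 0.606]
contact_force: [0.4, -0.2, -1.4]
opening: 0.292
clock 19.6 pos [ 0.5617 -0.0458  0.1702] turn [ 0.001  0.001 -0.001] shift after [1.3 0.1 0.7] F [ 0.4 -0.2 -1.4] op 0.292
clock 19.6 pos [ 0.5617 -0.0458  0.1702] turn [ 0.001  0.001 -0.001] shift after [ 1.3 63.6 30.1] F [ 0.4 -0.2 -1.4] op 0.292
```

View pics/w16.png

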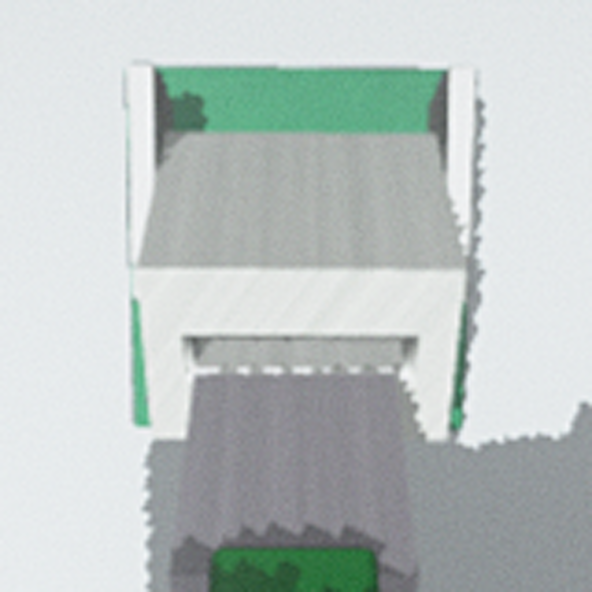

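The blade tip (about 295,375) sits just short of the slot (centre 301,350). I'll shift +1.2 mm in x and start inserting.

```bash
python3 -m inch '[[1.2,0,0,0,0,0],[0,0,0,0,0,0],[0,3.6,1.7,0,0,0],[0,3.6,1.7,0,0,0],[0,3.6,1.7,0,0,0],[0,3.6,1.7,0,0,0],[0,0,0,0,0,0],[0,0,0,0,0,0]]'
python3 - <<'E'
from h import *
from plant import r
p,Rt=tcp_for(np.array([.6200,-.0252,.079]),20.2,30,24.8,[-.0005,.0328,.0232]);go(p,Rt)
st=r.get_state();T=toolT(st);print(st['moment'].round(2))
s=r.snapshot("wrist");np.savez("pics/w17.npz",T=T,**s)
cv2.imwrite("pics/w17.png",cv2.resize(s["img"][30:190,180:340,::-1],None,fx=3.7,fy=3.7,interpolation=cv2.INTER_CUBIC))
E
```

```text
clock: 20.32
tool_pos: [0.5695, -0.044, 0.1561]
eef_rot: [-0.553, 0.386, -0.421, 0.606]
contact_force: [-1.0, -0.3, -0.7]
opening: 0.293
clock 20.32 pos [ 0.5695 -0.044   0.1561] turn [ 0.002  0.001 -0.002] shift after [ 0.2 48.8 23.5] F [-1.  -0.3 -0.7] op 0.293
[-0.08  0.09 -0.02]
```

View pics/w17.png

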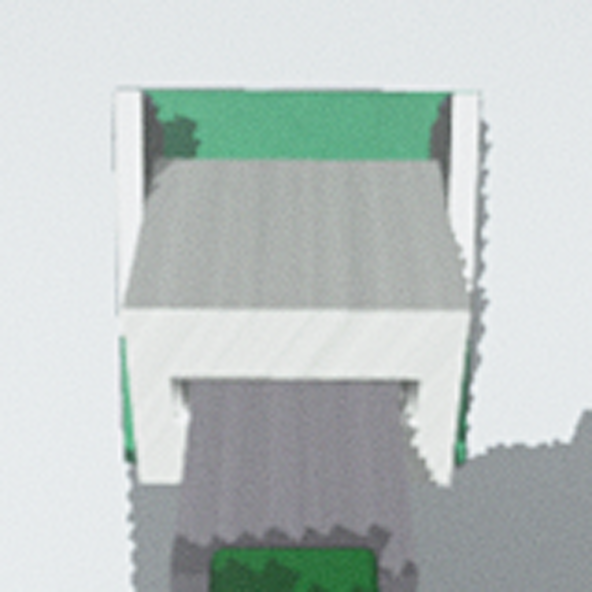

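The blade is in the slot's mouth and centred (blade 190–403, slot 170–422), with low force. Continuing.

```bash
python3 -m inch '[[0,3.6,1.6,0,0,0],[0,4.5,2,0,0,0],[0,4.5,2.1,0,0,0],[0,4.5,2.1,0,0,0],[0,0,0,0,0,0],[0,0,0,0,0,0]]'
python3 - <<'E'
from h import *
from plant import r
p,Rt=tcp_for(np.array([.6200,-.0252,.079]),20.2,30,24.8,[-.0005,.0328,.0232]);go(p,Rt);print(r.get_state()['moment'].round(2))
E
```

```text
clock: 20.87
tool_pos: [0.5783, -0.0408, 0.1397]
eef_rot: [-0.553, 0.386, -0.421, 0.606]
contact_force: [-0.2, 0.2, -1.2]
opening: 0.29
clock 20.87 pos [ 0.5783 -0.0408  0.1397] turn [ 0.002  0.001 -0.002] shift after [ 0.3 31.7 15.7] F [-0.2  0.2 -1.2] op 0.29
[-0.01  0.11 -0.01]
```

```bash
python3 -m inch '[[0,4.5,2.1,0,0,0],[0,4.5,2.1,0,0,0],[0,4.5,2.1,0,0,0],[0,4.5,2.1,0,0,0],[0,4.5,2.1,0,0,0],[0,0,0,0,0,0],[0,0,0,0,0,0]]'
python3 - <<'E'
from h import *
from plant import r
p,Rt=tcp_for(np.array([.6200,-.0252,.079]),20.2,30,24.8,[-.0005,.0328,.0232]);go(p,Rt);print(r.get_state()['moment'].round(2))
E
```

```text
clock: 21.45
tool_pos: [0.5899, -0.0365, 0.1182]
eef_rot: [-0.553, 0.386, -0.421, 0.606]
contact_force: [-0.4, -1.0, -0.9]
opening: 0.284
clock 21.45 pos [ 0.5899 -0.0365  0.1182] turn [ 0.002  0.001 -0.002] shift after [0.3 9.2 5.2] F [-0.4 -1.  -0.9] op 0.284
[-0.04  0.11  0.02]
```

```bash
python3 -m inch '[[0,2.7,1.3,0,0,0],[0,2.7,1.3,0,0,0],[0,1.8,0.8,0,0,0],[0,0,0,0,0,0],[0,0,0,0,0,0]]'
python3 -m inch '[[0,1.4,0.6,0,0,0],[0,1.2,0.5,0,0,0],[0,0,0,0,0,0],[0,0,0,0,0,0]]'
python3 - <<'E'
from h import *
from plant import r
p,Rt=tcp_for(np.array([.6200,-.0252,.079]),20.2,30,24.8,[-.0005,.0328,.0232]);go(p,Rt)
st=r.get_state();T=toolT(st)
s=r.snapshot("wrist");np.savez("pics/w18.npz",T=T,**s)
cv2.imwrite("pics/w18.png",cv2.resize(s["img"][60:220,180:340,::-1],None,fx=3.7,fy=3.7,interpolation=cv2.INTER_CUBIC))
E
```

```text
clock: 21.87
tool_pos: [0.5938, -0.0351, 0.1117]
eef_rot: [-0.553, 0.386, -0.422, 0.606]
contact_force: [-0.1, -0.4, -0.9]
opening: 0.294
clock: 22.2
tool_pos: [0.5947, -0.035, 0.1103]
eef_rot: [-0.553, 0.386, -0.422, 0.606]
contact_force: [-3.5, -0.7, 8.2]
opening: 0.291
clock 22.2 pos [ 0.5947 -0.035   0.1103] turn [ 0.001  0.001 -0.002] shift after [0.  0.8 1. ] F [-3.5 -0.7  8.2] op 0.291
```

View pics/w18.png

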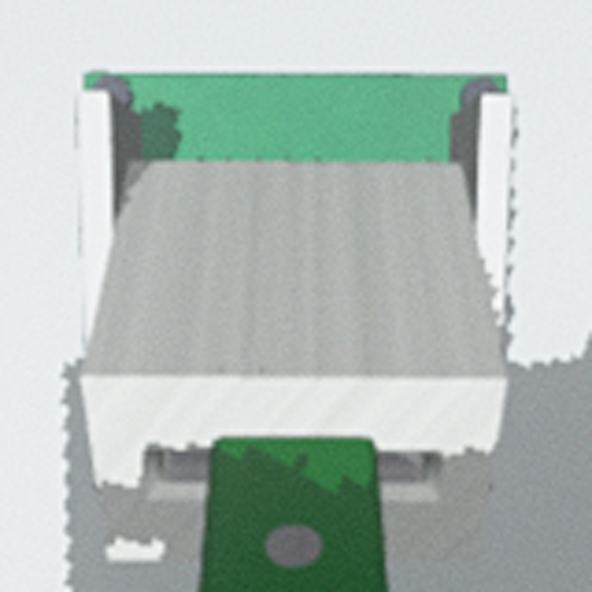

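Contact was made (+8 N) and the shoulder is on the block. One small seating push, then let go and back off.

```bash
python3 -m inch '[[0,0.7,0.3,0,0,0],[0,0,0,0,0,0],[0,0,0,0,0,0]]'
python3 -m inch '[[0,0,0,0,0,0],[0,0,0,0,0,0],[0,0,0,0,0,0],[0,0,0,0,0,0],[0,0,0,0,0,0]]' 60
python3 -m inch '[[0,-8,0,0,0,0],[0,-20,0,0,0,0],[0,-25,0,0,0,0],[0,-30,0,0,0,0],[0,-30,0,0,0,0],[0,-20,0,0,0,0],[0,0,0,0,0,0],[0,0,0,0,0,0]]' 70
python3 - <<'E'
from h import *
from plant import r
st=r.get_state();T=toolT(st)
s=r.snapshot("wrist");np.savez("pics/w19.npz",T=T,**s)
cv2.imwrite("pics/w19.png",cv2.resize(s["img"][60:240,170:350,::-1],None,fx=3.3,fy=3.3,interpolation=cv2.INTER_CUBIC))
for n in("scene","side"):
    s=r.snapshot(n);np.savez(f"pics/{n}19.npz",**s);cv2.imwrite(f"pics/{n}19.png",s["img"][:,:,::-1])
E
```

```text
clock: 22.5
tool_pos: [0.5947, -0.035, 0.1102]
eef_rot: [-0.553, 0.386, -0.422, 0.606]
contact_force: [-6.2, 0.5, 13.9]
opening: 0.289
clock: 22.92
tool_pos: [0.5954, -0.0345, 0.1084]
eef_rot: [-0.553, 0.386, -0.422, 0.606]
contact_force: [-0.5, 0.2, -0.5]
opening: 0.643
clock: 23.58
tool_pos: [0.5848, -0.0389, 0.2425]
eef_rot: [-0.553, 0.385, -0.422, 0.606]
contact_force: [-0.5, -0.5, -1.4]
opening: 0.794
```

View pics/w19.png

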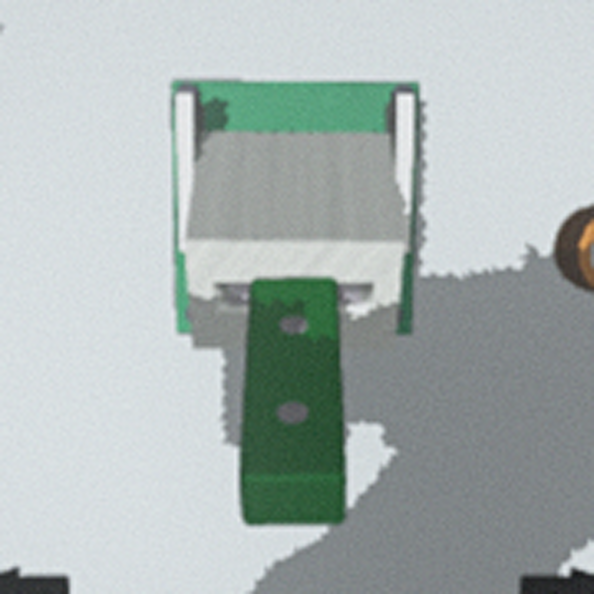

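View pics/side19.png

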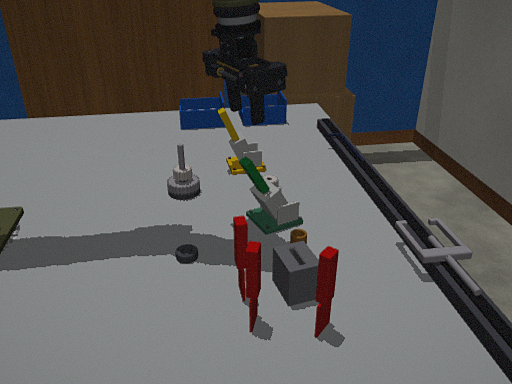

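View pics/scene19.png

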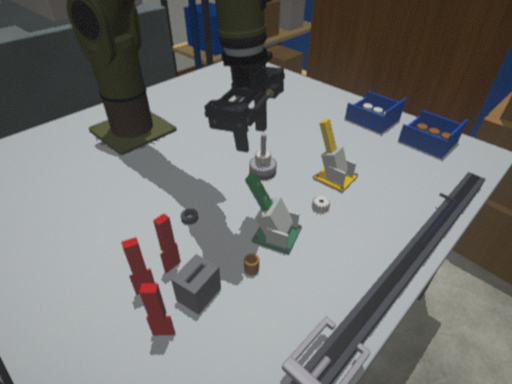

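Both scrapers are in their racks and the bystanders are at their original pixels: arbor (263,160), pinion (321,204), bushing (251,263), collar (189,215). I'll check the wide scraper's seating numerically.

```bash
python3 - <<'E'
from h import *
s=load("w19");T=wT(s);W=pc(s,T);a=lambda u,v:(170+u/3.3-.4,60+v/3.3-.4)
n=up(20.2,30);Rs=slotR(20.2,30);M=np.array([.6200,-.0252,.079])
def med(poly):
    m=np.zeros((384,512),np.uint8);cv2.fillPoly(m,[np.array([a(*p) for p in poly]).round().astype(int)],1);m=cv2.erode(m,np.ones((3,3)));p=W[m>0];p=p[~np.isnan(p[:,0])];d=p@n;q=p[abs(d-np.median(d))<.004];return q.mean(0),len(p),len(q)
e=[(245,476),(345,476),(343,520),(247,520)];c,*k=med(e);X=np.array([rp(s,T,a(*p),c,n) for p in e]);end=X.mean(0)
t=[(190,245),(405,245),(400,278),(200,278)];ct,*k2=med(t);print(k,k2)
d=end-.085*n-M
print('end above top',((end-ct)@n*1e3).round(1),'origin off mouth: width',(d@Rs[:,0]*1e3).round(1),'thick',(d@Rs[:,2]*1e3).round(1),'edges',[np.linalg.norm(X[i]-X[(i+1)%4]).round(4) for i in range(4)])
h=[(252,300),(338,300),(343,470),(246,470)];m=np.zeros((384,512),np.uint8);cv2.fillPoly(m,[np.array([a(*p) for p in h]).round().astype(int)],1);m=cv2.erode(m,np.ones((5,5)));p=W[m>0];p=p[~np.isnan(p[:,0])];q=p[abs((p-np.median(p,0))@Rs[:,2])<.004];_,_,V=np.linalg.svd(q-q.mean(0));v=V[2]*np.sign(V[2][2]);print('lean',90-np.degrees(np.arccos(v[2])),len(p),len(q))
# narrow from scene/side: yellow handle top points
for nm in("scene19","side19"):
    s2=load(nm);w=pc(s2);H=cv2.cvtColor(s2["img"],cv2.COLOR_RGB2HSV);k=(H[...,0]>18)&(H[...,0]<35)&(H[...,1]>120)&(w[...,2]>.09)&(w[...,2]<.3);print(nm,'yellow top',np.nanpercentile(w[k],98,axis=0).round(3),np.nanmin(w[k],0).round(3))
E
```

```text
[346, 346] [553, 553]
end above top 84.9 origin off mouth: width 0.0 thick 0.9 edges [np.float64(0.0237), np.float64(0.0154), np.float64(0.0237), np.float64(0.0154)]
lean 29.96311333691991 1188 1188
scene19 yellow top [0.65  1.292 0.241] [-0.188  0.029  0.091]
side19 yellow top [1.17  1.286 0.293] [-0.245 -0.088  0.09 ]
```

```bash
python3 -m inch '[[0,-10,0,0,0,0],[0,0,0,0,0,0],[0,0,0,0,0,0]]' && python3 -c "
from plant import r
print(r.finish_job())"
```

```text
clock: 23.98
tool_pos: [0.5836, -0.0394, 0.2512]
eef_rot: [-0.553, 0.386, -0.422, 0.606]
contact_force: [-1.3, 0.8, 0.6]
opening: 0.797
the job is handed in; nothing more can be done
None
```

Both scrapers are in their own racks, pushed home and let go, in the order asked. I handed the job in at about 24 s; the hand-in reports no verdict.

**Narrow scraper:** it went from the green rack into the yellow rack. After release its handle end measured 84.9 mm above the block top (85 when home), leaning 23.7° in the 24° slot. Its position agreed with the slot to within 1 mm.

**Wide scraper:** it went from the grey stand into the green rack. It also measured 84.9 mm, leaning 30.0° in the 30° slot. Offsets at the mouth were 0.0 mm across the width and 0.9 mm across the thickness.

**Bystanders:** the last scene and side pictures show the arbor, pinion, bushing and collar where they started. The gripper was open and clear when I handed in.

**What went wrong or disagreed:**
- **First grasp:** a 30° forward tool tilt ran joints 5 and 6 to their ends of range before anything was touched. I backed off and gripped both scrapers with the tool pitched about 25° to the handle.
- **Narrow insertion:** the slot sat about 2 mm nearer the robot than measured. I corrected for it; forces while sliding in stayed around 5 N, and the seating pushes reached about 18 N.
- **Last check on the narrow scraper:** the numeric check from the fixed cameras was spoiled by background yellow. For its final state I relied on the earlier wrist measurement and the last pictures.

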